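# Lock the press's arbor bar with the hitch pin

### The arm

A 6-joint arm with a two-finger parallel gripper is mounted at the origin on the work surface. World frame = base frame: x ahead of the robot, y to its left, z up, the work surface at z = 0. Lengths are in mm, angles in degrees, forces in N, time in s.
With the tool pointing down it reaches from about 350 to 975 mm from the base axis. Payload 7.1 kg.
Tool frame: the origin (TCP) lies at the very end of the fingers, on their centre line; the grasp point (between the pads) lies 19 mm behind it; z points along the fingers, x is the direction in which the jaws open and shut, and the axes are right-handed (so a half turn about z gives the same grasp; the last joint's range is limited). The gripper opens to 88 mm and grips with 3 to 60 N. Pads are 20 mm wide; open, the fingers measure 115 mm over their backs; the gripper's body (75 mm by 178 mm) begins 61 mm behind the grasp point.
Start: joints at [-65.604, 24.242, 93.386, -0, 62.372, -1.089], TCP at [268.938, -564.161, 222.675] pointing down, gripper open.
Joint ranges: [-172.04, 172.04], [-51.8, 120.97], [4.93, 147.93], [-75.15, 255.16], [6.16, 154.13], [-145.62, 145.62]. Speed limits (degrees/s): [136.94, 136.94, 172.46, 180, 180, 180].

### API

Orientations are given as [roll, pitch, yaw] about the fixed x, y, z axes, in that order (R = Rz(yaw) Ry(pitch) Rx(roll)).
In Python, from plant import r gives the robot as it stands.
- The arm moves only by the tool apply_moves, never from a script. Its argument "increments" is a list of rows, each a list of 7 numbers: the opening, from 0 (shut) to 1 (fully open), then the shift along the tool's x, y, z as a fraction of full scale, then the turn, a rotation vector about the tool's x, y, z as a fraction of full scale. A call has 1 to 8 rows; each row is the pose to reach, as a shift and turn from the pose measured when the call began, along the tool's axes at that moment, turning the shorter way round; what a row does not reach only later rows make up. Full scale, the value 1, is 25 cm for a shift and pi rad for a turn. A row lasts 1/8 s, in which the tool goes at most 62.5 mm and 10.7 degrees, less where a joint would pass 70% of its speed; a pose out of reach is approached as far as the arm can. A call with a number of a shift or a turn outside -1 to 1 is refused whole. A call with a gripper value outside its range is refused whole. The fingers move at their own pace and stop on an object; "newtons" is the grip in N (left out, the last holds). Time passes only in rows, so rows that repeat a pose let the fingers close. It gives the time, the measured TCP pose, the force and the opening at its end, in the units of the state.
- r.observe(): the state, without advancing time (a new reading comes with each control period).
- r.camera(name): name is "scene" or "top" or "wrist"; returns a dict with "img" (400x640x3 uint8, blue, green, red), "K" (3x3 intrinsics, pixels), "rvec" (rotation vector, rad) and "tvec" (3), from world to camera coordinates, as OpenCV has them. Camera axes: x right, y down, z forward; pixel columns grow to the right and rows downward; lengths in mm; the calibration is good to about 2 mm. A picture is of the moment at which its call begins. There is no depth.
- r.close_job(): hands the job in, once; it reports no verdict.
Trained networks look in the newest picture that a camera, given by its name, has taken for a name from the list of things; names that differ only in an ending like _2 or _b are one class to them, and where a whole thing is asked for, a point or a joint stands for the part that bears it (a point fixed in the world has none). Each returns a list of dicts, best first, with "p" (0 to 1); they miss things now and then, are a little off and sometimes report something else, mostly with a low value. They report only what shows in the picture. A call takes as long as a camera call.
- r.spot_in(camera, name): "centre" ([column, row] in pixels, amid what is visible of it).
- r.silhouettes(camera, name): "region" (400x640 bool, what is visible of it) and "centre" ([column, row] in pixels, amid what is visible of it).
The state is a dict: "time_s": time; "q": joint angles; "joint_velocities": joint speeds; "effort": joint torques, N m; "eef_pos": TCP position; "tcp_rot": TCP orientation; "force": force on the tool from outside, world axes, zero at the start; "wrist_torque": the same for the moment, N m; "width": finger opening in mm.
Only numpy, scipy, OpenCV 4.12 (cv2) and the standard library are available. Lean on these libraries where they do the work, as an engineer would, in place of code of your own. Each camera call takes 0.05 s, during which the arm holds its last target.

### The job

Keep the collar on the hand press's square arbor bar: take the hitch pin (the one with the hinged wire loop) from the pin rack, push it down through the cross hole near the bar's free end until its flange lies fully home on the bar, with the loop still up and on the side of the bar's free end, then swing the loop down over that end until it snaps in under the bar. Find the hole by feel and work gently throughout, never pressing the pin or the fingers on the press with more than about 2.5 kg (25 N); do not drop the pin, leave everything else lying where it is, and let go at the end.

Things in the scene. Friction and masses are not known exactly. Their poses are not given: they have to be found in the camera images.
- bar_socket (a point): Centre of the flat end face of the socket (60 mm cube) from which the press's arbor bar sticks out, on the bar's axis, 150 mm above the table. x points level into the press: the bar runs along -x; y is across it, z up. Steel bar 24 mm wide, 22 mm high: top at z = +11, underside z = -11 mm. Green collar (52 mm) on it, within 76 mm of the face.
- bar_about (a point): On the bar's axis 106 mm out from bar_socket, same axes: ABOUT where its free end face is. How far the bar sticks out is not measured: the end face lies anywhere from 22 mm before to 22 mm beyond (84 to 128 mm out); feel or look for it. The round vertical cross hole, 10 mm wide, right through, has its axis 20 mm back from the end face, y = 0. The bar is clamped: it stays put.
- press: Grey iron hand press, bolted down, 340 x 150 mm on the table, column 80 mm wide, 355 mm tall with its head; steel ram, chrome lever up to 445 mm. Origin: on the table under the column's centre; axes as for bar_socket, which lies at x = -95 mm, y = 0, z = 150 mm.
- hitch_pin: Steel hitch pin, about 113 g, upright in one of the rack's holes. Origin: centre of the flange's underside, the face that must end on the bar's top; z up. Shank below 9 mm across; flange 18 mm across, 4 mm thick; above it a grip block 14 mm wide in y, x = -5 to +7 mm, z = 4 to 36 mm. The loop is on the pin's -x side: -x must point to the bar's free end. Fingertips at z = 13 mm or higher clear the hinge.
- pin_tip (a point): Lower point of the hitch pin, 33 mm below its origin; the last 4 mm taper from 9 to 6 mm across.
- loop (a joint): Angle (rad) of the hitch pin's wire loop on its hinge, which lies at x = -8, z = +7 mm of the pin, axis along the pin's y. 0 = level, along the pin's -x; positive = raised (starts at 0.1 to 0.55); -1.57 = straight down, locked under the bar. A little friction holds it at any angle. Legs at y = +-16 mm, wire 4 mm thick.
- loop_bar (a point): Middle of the loop's cross wire, 30 mm from the hinge, 68 mm long along y: its ends are ears 18 mm outside the legs to press on, astride the bar (e.g. fingers 42 mm apart). The loop can be pulled 10 mm outwards from its hinge (1.4 N/mm): press it down past the end face's lower edge (stretch 3.5 mm, 5 N), then in under the bar, where the spring holds it up on the underside, 8 mm endwards of the pin's axis.
- rack: Plywood block, fixed, 50 x 230 x 45 mm high, with three holes 11 mm wide and 42 mm deep in a row along its y, at y = -85, 0 and +85 mm; one holds the hitch pin, the other two the plain pins. Origin: centre of the underside.
- plain_pin_a: Plain headed pin (round head 20 mm across, 26 mm tall, no loop) upright in one of the three holes of the rack; leave it. Origin: flange underside.
- plain_pin_b: Plain headed pin (round head 18 mm across, 26 mm tall, no loop) upright in one of the three holes of the rack; leave it. Origin: flange underside.
- collar_0: Green ring collar, 52 mm across, 16 mm high, lying loose on the table; leave it. Origin: centre of the underside.
- collar_1: Green ring collar, 52 mm across, 16 mm high, lying loose on the table; leave it. Origin: centre of the underside.
- collar_2: Green ring collar, 52 mm across, 16 mm high, lying loose on the table; leave it. Origin: centre of the underside.
- bushing: Bronze tube bushing, 40 mm across, 35 mm high, lying loose on the table; leave it. Origin: centre of the underside.
- insert: Stepped steel arbor insert, 36 mm across, 50 mm high, lying loose on the table; leave it. Origin: centre of the underside.
- mallet: Blue nylon mallet with a wooden handle, head 46 mm across, 85 mm long, handle 160 mm, lying loose on the table; leave it. Origin: under the head.

How it is judged (in metres and radians):
On the way:
1. the hitch pin is fully home in the bar's cross hole with its loop still up (z of hitch_pin in the frame of bar_socket between 0.0085 and 0.0135 m and y of hitch_pin in the frame of bar_socket between -0.004 and 0.004 m and x of hitch_pin in the frame of bar_socket between -0.114 and -0.058 m and angle between hitch_pin's own z axis and vertical below 0.15 rad and value of joint loop above -0.3 rad), for 0.2 s.
At the end, for the whole second after the job is handed in: Pin upright (0.15 rad) in the cross hole, flange on the bar (origin 8.5 to 13.5 mm above the bar's axis, 4 mm sideways); loop past -1.3 rad with its cross bar's middle 11 to 19 mm below the axis, within 6 mm sideways and 14 mm of the pin's axis; released, at rest (z of hitch_pin in the frame of bar_socket between 0.0085 and 0.0135 m and y of hitch_pin in the frame of bar_socket between -0.004 and 0.004 m and x of hitch_pin in the frame of bar_socket between -0.114 and -0.058 m and angle between hitch_pin's own z axis and vertical below 0.15 rad and z of loop_bar in the frame of bar_socket between -0.019 and -0.011 m and y of loop_bar in the frame of bar_socket between -0.006 and 0.006 m and x of loop_bar in the frame of hitch_pin above -0.014 m and value of joint loop below -1.3 rad and linear speed of hitch_pin below 0.02 m/s and angular speed of hitch_pin below 0.3 rad/s and contact force between the fingers and hitch_pin below 0.1 N); the robot touches nothing.
It fails at once if the hitch pin or its loop is pressed on the press or its bar with more than 25 N (contact force between hitch_pin and press above 25 N).
It fails at once if the fingers press on the press or its bar with more than 25 N (contact force between the fingers and press above 25 N).
It fails at once if the hitch pin is dropped (height (world z) of hitch_pin below 0.03 m).
It fails at once if anything else is moved by more than 30 mm (distance of any of plain_pin_a, plain_pin_b, collar_0, collar_1, collar_2, bushing, insert, mallet from where it was at the start of the episode above 0.03 m).
It also fails if it takes over 61 s, if anything falls off the work surface, if the arm or the gripper's body presses on something with over 40 N, if the wrist force passes 120 N, or if a joint passes its speed limit or range.

## Working session

There is one attempt and no reset: what is moved stays moved. The work goes in short steps, Python scripts to look and compute and a tool call to move; the robot and the scene stay as the last step left them, time stands still between calls to the robot, and variables do not carry over. Pictures are saved under pics/ and viewed, and the job is handed in when it is done.

Besides the shell and the picture viewer there is one more tool, called as name(argument=value, ...), one argument or row to a line, values as JSON. apply_moves: Moves the arm, as the interface text tells. Shift numbers are shares of 25 cm and turn numbers shares of pi rad, none past 1 either way. Its arguments: {"type":"object","properties":{"increments":{"type":"array"},"newtons":{"type":"number"}},"required":["increments"]}

```bash
ls; mkdir -p pics; cat > h.py <<'E'
from plant import r
import numpy as np, cv2
from scipy.spatial.transform import Rotation as R
def shot(cam,fn):
    c=r.camera(cam); cv2.imwrite('pics/'+fn,c['img']); return c
def proj(c,P):
    return cv2.projectPoints(np.float64(P).reshape(-1,1,3),np.float64(c['rvec']),np.float64(c['tvec']),np.float64(c['K']),None)[0].reshape(-1,2)
def ray(c,uv):
    Rm=cv2.Rodrigues(np.float64(c['rvec']))[0]; t=np.float64(c['tvec']).ravel()
    o=-Rm.T@t; d=Rm.T@(np.linalg.inv(c['K'])@np.array([uv[0],uv[1],1.])); return o,d/np.linalg.norm(d)
def atz(c,uv,z):
    o,d=ray(c,uv); return o+d*(z-o[2])/d[2]
E
python3 - <<'E'
from h import *
s=r.observe(); print({k:np.round(v,2) for k,v in s.items()})
for cam in ['scene','top','wrist']:
    c=shot(cam,cam+'0.png'); o,_=ray(c,(0,0)); print(cam,o.round(),c['K'][0][0])
    for n in ['press','hitch_pin','loop','rack','plain_pin_a','collar_0','bushing','insert','mallet']:
        print(n,[(np.round(d['centre']).tolist(),round(d['p'],2)) for d in r.spot_in(cam,n)][:4])
E
```

```text
pics
{'time_s': np.float64(0.0), 'q': array([-65.6 ,  24.28,  93.43,   0.  ,  62.37,  -1.09]), 'joint_velocities': array([ 0.04, -0.02, -0.01, -0.05, -0.02,  0.04]), 'effort': array([ 0.000e+00, -5.446e+01, -2.737e+01,  6.000e-02,  2.000e-02,
       -0.000e+00]), 'eef_pos': array([ 268.72, -563.65,  221.89]), 'tcp_rot': array([-1.800e+02,  9.000e-02, -6.452e+01]), 'force': array([ 0.54,  0.49, -0.52]), 'wrist_torque': array([-0.03,  0.04, -0.02]), 'width': np.float64(87.84)}
scene [1088.  272.  823.] 463.3493207403029
press [([182.0, 120.0], 0.77)]
hitch_pin [([430.0, 222.0], 0.73)]
loop [([442.0, 216.0], 0.44)]
rack [([424.0, 242.0], 0.95)]
plain_pin_a [([299.0, 259.0], 0.54), ([412.0, 194.0], 0.49)]
collar_0 [([314.0, 303.0], 0.73), ([304.0, 268.0], 0.62), ([356.0, 188.0], 0.59), ([182.0, 116.0], 0.46)]
bushing [([315.0, 230.0], 0.6), ([300.0, 258.0], 0.44)]
insert [([310.0, 166.0], 0.78)]
mallet [([414.0, 372.0], 0.69)]
top [ 419.  -30. 1032.] 393.62289466441297
press [([496.0, 198.0], 0.74)]
hitch_pin [([241.0, 241.0], 0.73)]
loop []
rack [([248.0, 246.0], 0.85)]
plain_pin_a [([220.0, 214.0], 0.51), ([264.0, 265.0], 0.47)]
collar_0 [([291.0, 143.0], 0.64), ([315.0, 178.0], 0.56), ([321.0, 261.0], 0.47)]
bushing [([322.0, 202.0], 0.69), ([310.0, 256.0], 0.59)]
insert [([366.0, 259.0], 0.51)]
mallet [([210.0, 150.0], 0.92)]
wrist [ 338. -531.  385.] 353.478351466766
press []
hitch_pin []
loop []
rack []
plain_pin_a []
collar_0 []
bushing []
insert []
mallet []
```

View pics/scene0.png

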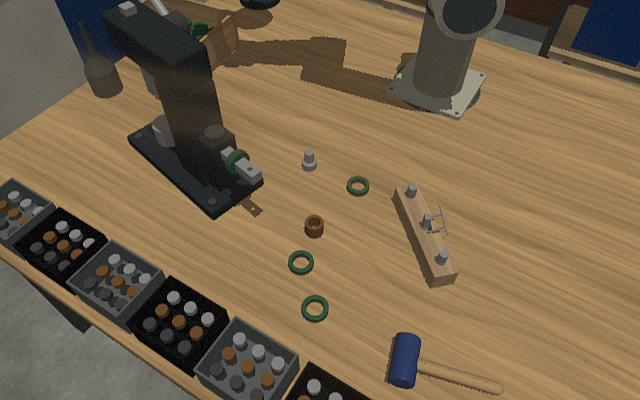

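View pics/top0.png

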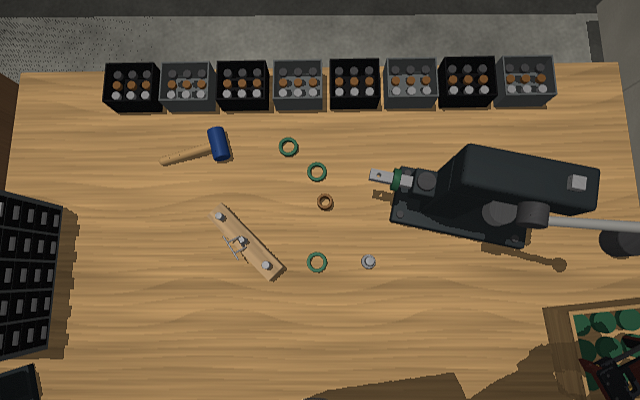

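The scene picture shows the hitch pin in the middle hole at about (430,222), with its loop toward image right. The top picture shows the bar tip at about (370,175) pointing left, with a dark hole near (378,176). I'll zoom in on both.

```bash
python3 - <<'E'
import cv2,numpy as np
def crop(f,x0,y0,w,h,s): 
    im=cv2.imread('pics/'+f)[y0:y0+h,x0:x0+w]; im=cv2.convertScaleAbs(im,alpha=1.5,beta=15); return cv2.resize(im,None,fx=s,fy=s,interpolation=cv2.INTER_CUBIC)
a=crop('top0.png',360,155,60,50,6); b=crop('top0.png',205,195,80,85,5)
cv2.imwrite('pics/z1.png',a);cv2.imwrite('pics/z2.png',b)
cv2.imwrite('pics/z3.png',crop('scene0.png',385,170,80,120,5))
cv2.imwrite('pics/z4.png',crop('scene0.png',190,120,90,90,6))
E
```

```text
(no output)
```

View pics/z1.png

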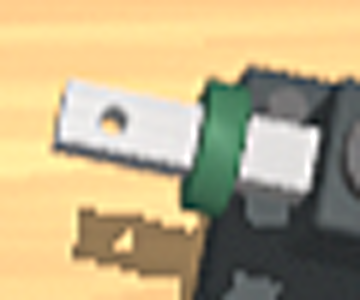

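View pics/z2.png

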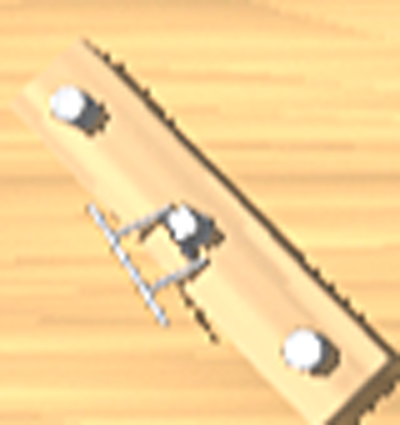

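View pics/z3.png

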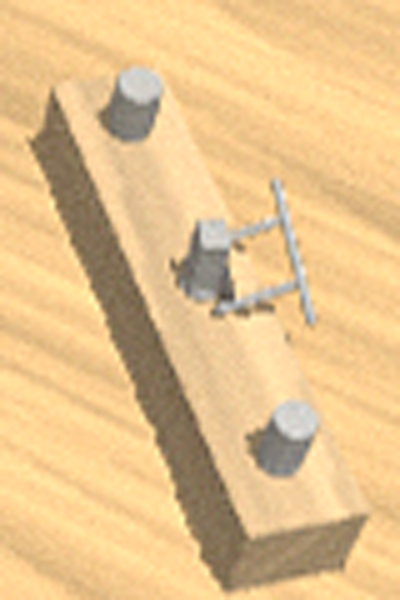

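View pics/z4.png

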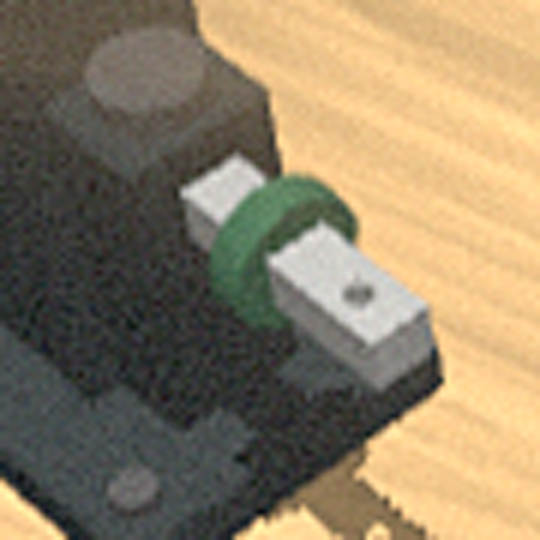

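```bash
cat >> h.py <<'E'
def tri(obs):
    A=np.zeros((3,3));b=np.zeros(3)
    for c,uv in obs:
        o,d=ray(c,uv);M=np.eye(3)-np.outer(d,d);A+=M;b+=M@o
    return np.linalg.solve(A,b)
E
python3 - <<'E'
from h import *
T=r.camera('top');S=r.camera('scene');W=r.camera('wrist')
def cz(x0,y0,s,u,v): return ((u+.5)/s-.5+x0,(v+.5)/s-.5+y0)
hT=cz(360,155,6,113,120);hS=cz(190,120,6,360,293)
print('hole',atz(T,hT,161).round(1),atz(S,hS,161).round(1),tri([(T,hT),(S,hS)]).round(1))
for n,e in dict(up=[(75,80),(205,103)],lo=[(60,145),(195,168)]).items():
    p,q=[atz(T,cz(360,155,6,*k),161)[:2] for k in e]; print(n,p.round(1),q.round(1),np.degrees(np.arctan2(*(q-p)[::-1])))
for n,e in dict(a=[(270,253),(430,308)],b=[(272,256),(328,222)]).items(): pass
e=[(322,222),(430,306)]; p,q=[atz(S,cz(190,120,6,*k),161)[:2] for k in e]; print('S',p.round(1),q.round(1),np.degrees(np.arctan2(*(p-q)[::-1])))
pT=cz(205,195,5,182,222);pS=cz(385,170,5,212,233)
print('pin',atz(T,pT,81).round(1),atz(S,pS,81).round(1),tri([(T,pT),(S,pS)]).round(1))
a=[atz(T,cz(205,195,5,*k),81) for k in [(70,104),(304,350)]];print('plain',a) 
b=[atz(T,cz(205,195,5,*k),60) for k in [(93,207),(165,322)]];print('ears',b)
s=r.observe();Rt=R.from_euler('xyz',s['tcp_rot'],degrees=True).as_matrix();Rc=cv2.Rodrigues(np.float64(W['rvec']))[0]
o=-Rc.T@np.float64(W['tvec']).ravel();print('cam in tool',Rt.T@(o-s['eef_pos']),'axes\n',(Rt.T@Rc.T).round(3)); print(W['K'])
E
```

```text
hole [ 641.2 -151.5  161. ] [ 641.4 -155.   161. ] [ 641.7 -152.7  162.1]
up [ 656.9 -137.7] [ 647.4 -186.4] -101.07129729996555
lo [ 631.7 -131.3] [ 622.2 -181.7] -100.59514697753809
S [ 622.6 -184.5] [ 634.1 -132.5] -102.51667988520899
pin [504.2 174.8  81. ] [505.1 171.4  81. ] [504.7 173.   81.5]
plain [array([562.53465379, 231.82790546,  81.        ]), array([442.38390179, 114.17517011,  81.        ])]
ears [array([513.77406901, 224.06664144,  60.        ]), array([456.83419566, 186.29431992,  60.        ])]
cam in tool [  -0.2407762   -77.18863917 -162.63255876] axes
 [[ 1.     0.001 -0.   ]
 [-0.     0.96   0.281]
 [ 0.001 -0.281  0.96 ]]
[[353.47835147   0.         318.78455461]
 [  0.         353.47835147 198.06956002]
 [  0.           0.           1.        ]]
```

```bash
cat >> h.py <<'E'
def pose(s=None):
    s=s or r.observe(); return np.array(s['eef_pos']),R.from_euler('xyz',s['tcp_rot'],degrees=True)
def inc(pts):
    p,Q=pose()
    for (x,y,z,yaw) in pts:
        d=Q.inv().apply(np.array([x,y,z])-p)/250; rv=(Q.inv()*R.from_euler('xyz',[180,0,yaw],degrees=True)).as_rotvec()/np.pi
        print((x,y,z,yaw),d.round(4).tolist(),rv.round(4).tolist())
E
python3 - <<'E'
from h import *
inc([(370,-340,240,-40),(430,-345,240,-11)])
E
```

```text
(370, -340, 240, -40) [-0.6354, -0.7508, -0.0693] [0.0, 0.0, -0.1362]
(430, -345, 240, -11) [-0.5141, -0.9588, -0.0693] [-0.0, 0.0, -0.2973]
```

apply_moves(
  increments=[
    [0.5,-0.635,-0.75,-0.07,0,0,-0.136],
    [0.5,-0.635,-0.75,-0.07,0,0,-0.136],
    [0.5,-0.635,-0.75,-0.07,0,0,-0.136],
    [0.5,-0.635,-0.75,-0.07,0,0,-0.136],
    [0.5,-0.635,-0.75,-0.07,0,0,-0.136],
  ],
)

```text
time_s: 2.28
eef_pos: [371.1, -337.2, 240.7]
tcp_rot: [-180.0, -0.0, -39.8]
force: [0.2, -0.2, -0.1]
width: 45.2
```

```bash
python3 - <<'E'
from h import *
print(r.observe()['eef_pos'])
inc([(450,-150,240,-11)])
E
```

```text
[ 371.06558703 -337.23668517  240.65968652]
(450, -150, 240, -11) [-0.2364, -0.7776, 0.0029] [-0.0001, -0.0001, -0.1598]
```

apply_moves(
  increments=[
    [0.5,-0.236,-0.778,0,0,0,-0.16],
    [0.5,-0.236,-0.778,0,0,0,-0.16],
    [0.5,-0.236,-0.778,0,0,0,-0.16],
    [0.5,-0.236,-0.778,0,0,0,-0.16],
    [0.5,-0.236,-0.778,0,0,0,-0.16],
  ],
)

```text
time_s: 2.9
eef_pos: [450.7, -149.9, 240.8]
tcp_rot: [180.0, -0.0, -10.9]
force: [0.3, -0.7, -1.0]
width: 44.0
```

```bash
python3 - <<'E'
from h import *
print(r.observe()['eef_pos'])
inc([(640,-145,240,-11)])
E
```

```text
[ 450.6831026  -149.87044618  240.77388493]
(640, -145, 240, -11) [0.74, -0.1618, 0.0036] [0.0, -0.0002, 0.0008]
```

apply_moves(
  increments=[
    [0.5,0.74,-0.162,0,0,0,0],
    [0.5,0.74,-0.162,0,0,0,0],
    [0.5,0.74,-0.162,0,0,0,0],
    [0.5,0.74,-0.162,0,0,0,0],
    [0.5,0.74,-0.162,0,0,0,0],
  ],
)

```text
time_s: 3.52
eef_pos: [639.1, -146.6, 240.0]
tcp_rot: [180.0, 0.1, -10.9]
force: [-0.7, 1.1, -1.1]
width: 44.0
```

```bash
python3 - <<'E'
from h import *
c=shot('wrist','w1.png'); print(pose()[0]); print(proj(c,[642,-152,161]))
np.savez('w1.npz',**{k:c[k] for k in ['K','rvec','tvec']})
E
```

```text
[ 638.56973398 -146.34239998  240.36940717]
[[324.58200926 213.2920834 ]]
```

View pics/w1.png

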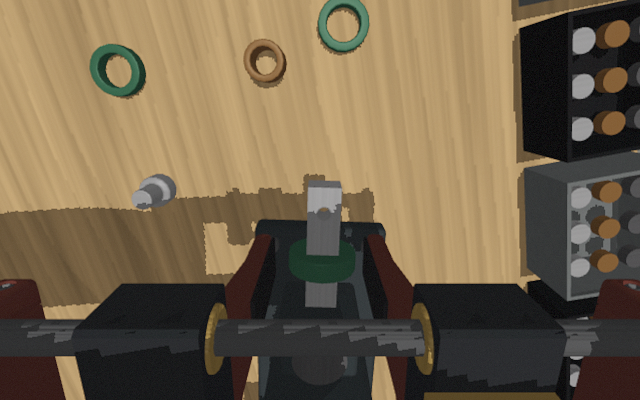

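```bash
cat > z.py <<'E'
import cv2,sys
f,o=sys.argv[1:3];x,y,w,h,s=map(int,sys.argv[3:8])
im=cv2.imread('pics/'+f)[y:y+h,x:x+w]; im=cv2.convertScaleAbs(im,alpha=1.3,beta=15)
cv2.imwrite('pics/'+o,cv2.resize(im,None,fx=s,fy=s,interpolation=cv2.INTER_CUBIC))
E
python3 z.py w1.png z5.png 280 165 90 90 6
```

```text
(no output)
```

View pics/z5.png

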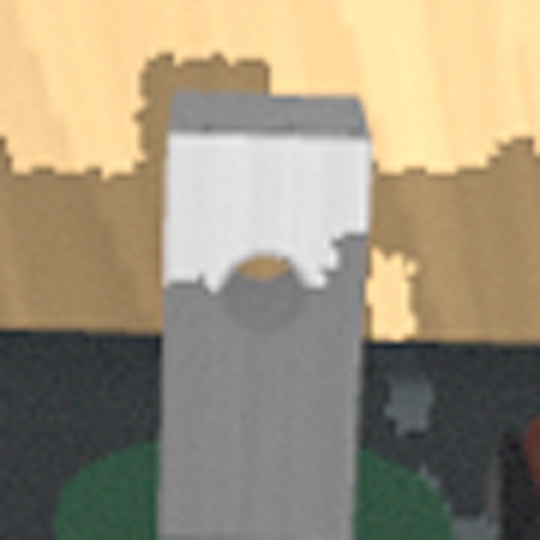

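```bash
python3 - <<'E'
from h import *
c=dict(np.load('w1.npz'))
cz=lambda u,v:((u+.5)/6-.5+280,(v+.5)/6-.5+165)
P={k:atz(c,cz(*v),161)[:2] for k,v in dict(h=(263,292),l0=(167,131),r0=(370,136),l1=(158,535),r1=(355,535)).items()}
for k in P: print(k,P[k].round(1))
print(np.linalg.norm(P['l0']-P['r0']),np.linalg.norm(P['l1']-P['r1']))
for a,b in [('l0','l1'),('r0','r1'),('l0','r0')]: d=P[b]-P[a]; print(np.degrees(np.arctan2(d[1],d[0])))
m=(P['l0']+P['r0'])/2; n=(P['l1']+P['r1'])/2; d=n-m; d/=np.linalg.norm(d); print(m,np.degrees(np.arctan2(d[1],d[0])),'hole from edge',m+20*d)
E
```

```text
h [ 641.2 -151.8]
l0 [ 633.8 -130. ]
r0 [ 657.1 -135.2]
l1 [ 622.4 -180.7]
r1 [ 646.5 -185.3]
23.883740677251737 24.515232535940953
-102.68042435123441
-101.98773069005378
-12.36944140640426
[ 645.47662116 -132.60405788] -102.33618321132705 hole from edge [ 641.20367388 -152.14227483]
```

```bash
python3 - <<'E'
from h import *
inc([(565,20,220,15)])
E
```

```text
(565, 20, 220, 15) [-0.4152, -0.5974, 0.0816] [0.0, 0.0003, -0.1442]
```

apply_moves(
  increments=[
    [0.5,-0.415,-0.6,0.08,0,0,-0.144],
    [0.5,-0.415,-0.6,0.08,0,0,-0.144],
    [0.5,-0.415,-0.6,0.08,0,0,-0.144],
    [0.5,-0.415,-0.6,0.08,0,0,-0.144],
  ],
)

```text
time_s: 4.08
eef_pos: [561.9, 22.5, 220.5]
tcp_rot: [-180.0, 0.2, 15.2]
force: [-0.3, -1.0, -0.0]
width: 44.0
```

```bash
python3 - <<'E'
from h import *
inc([(504.5,173,150,32)])
E
```

```text
(504.5, 173, 150, 32) [-0.0633, -0.641, 0.2826] [-0.0004, 0.0008, -0.0935]
```

apply_moves(
  increments=[
    [0.5,-0.063,-0.641,0.282,0,0,-0.0935],
    [0.5,-0.063,-0.641,0.282,0,0,-0.0935],
    [0.5,-0.063,-0.641,0.282,0,0,-0.0935],
    [0.5,-0.063,-0.641,0.282,0,0,-0.0935],
    [0.5,-0.063,-0.641,0.282,0,0,-0.0935],
  ],
)

```text
time_s: 4.7
eef_pos: [505.2, 171.9, 150.8]
tcp_rot: [-180.0, 0.1, 32.0]
force: [-0.4, -0.4, -0.2]
width: 43.8
```

```bash
python3 - <<'E'
from h import *
c=shot('wrist','w2.png'); print(pose()[0]); print(proj(c,[504.5,173,81]))
np.savez('w2.npz',**{k:c[k] for k in ['K','rvec','tvec']})
E
python3 z.py w2.png z6.png 250 130 130 130 5
```

```text
[505.62448454 171.74297249 151.00746749]
[[318.62241656 209.46527352]]
```

View pics/w2.png

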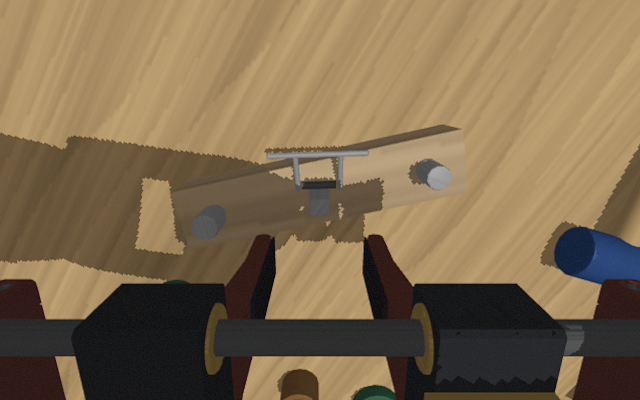

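View pics/z6.png

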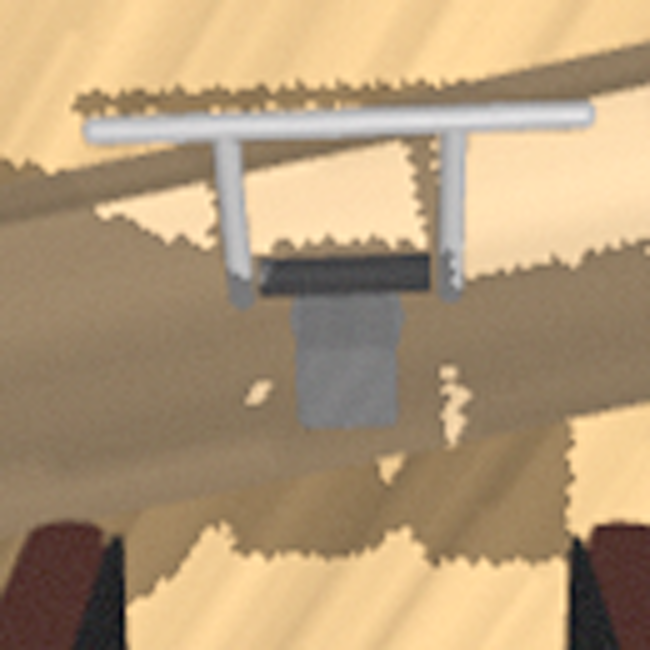

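```bash
python3 - <<'E'
from h import *
c=dict(np.load('w2.npz'))
cz=lambda u,v:((u+.5)/5-.5+250,(v+.5)/5-.5+130)
for z in (60,65,70):
  a,b=[atz(c,cz(*k),z) for k in [(88,132),(592,113)]]; d=b-a; print(z,a[:2],b[:2],np.linalg.norm(d),np.degrees(np.arctan2(d[1],d[0])))
yaw=np.degrees(np.arctan2(d[1],d[0]))-90; u=np.array([np.cos(np.radians(yaw)),np.sin(np.radians(yaw))])
back=atz(c,cz(348.5,426),81)[:2]; print('yaw',yaw,'origin from back edge',back-7*u, 'centre',back-6*u, atz(c,cz(348.5,386),81))
for z in (50,55,60,65,70):
  m=atz(c,cz(340,122),z)[:2]-(back-7*u); print(z,m@u, 'th',np.degrees(np.arcsin((z-52)/30)), -8-30*np.cos(np.arcsin((z-52)/30)))
E
```

```text
60 [455.13116061 181.93168521] [515.31715097 222.75798746] 72.72647654005135 34.150443201465045
65 [455.3138075  183.03185393] [514.31270955 223.05291187] 71.29204388613952 34.150443201465066
70 [455.49645439 184.13202265] [513.30826813 223.34783628] 69.85761123222771 34.15044320146503
yaw -55.84955679853497 origin from back edge [503.03378707 175.73508017] centre [503.59515487 174.90751374] [503.87234863 174.88907833  81.        ]
50 -30.47850311597634 th -3.822553729274344 -37.93325909419153
55 -31.28500547101862 th 5.739170477266787 -37.849623113198604
60 -32.09150782606088 th 15.466009953420551 -36.91366458960192
65 -32.89801018110319 th 25.679288619456855 -35.03701166919155
70 -33.704512536145465 th 36.86989764584402 -32.0
```

```bash
python3 - <<'E'
from h import *
inc([(504.2,174.1,100,34.2),(504.2,174.1,60,34.2)])
E
```

```text
(504.2, 174.1, 100, 34.2) [0.0003, -0.0109, 0.204] [-0.0002, 0.0003, -0.0127]
(504.2, 174.1, 60, 34.2) [0.0004, -0.0108, 0.364] [-0.0002, 0.0003, -0.0127]
```

apply_moves(
  increments=[
    [0.5,0,-0.011,0.204,0,0,-0.0127],
    [0.5,0,-0.011,0.204,0,0,-0.0127],
    [0.5,0,-0.011,0.204,0,0,-0.0127],
  ],
)

```text
time_s: 5.12
eef_pos: [505.1, 173.4, 101.2]
tcp_rot: [-180.0, -0.0, 34.1]
force: [0.3, 0.3, 0.2]
width: 44.2
```

```bash
python3 - <<'E'
from h import *
c=shot('wrist','w3.png'); print(r.observe()['eef_pos'],r.observe()['tcp_rot']); 
inc([(504.2,174.1,60,34.2)])
np.savez('w3.npz',**{k:c[k] for k in ['K','rvec','tvec']})
E
python3 z.py w3.png z7.png 240 150 160 120 5
```

```text
[505.47773979 173.70952321 101.64327711] [-1.79997508e+02 -7.96865981e-02  3.40908207e+01]
(504.2, 174.1, 60, 34.2) [-0.0036, -0.0042, 0.1666] [-0.0, -0.0004, -0.0006]
```

View pics/z7.png

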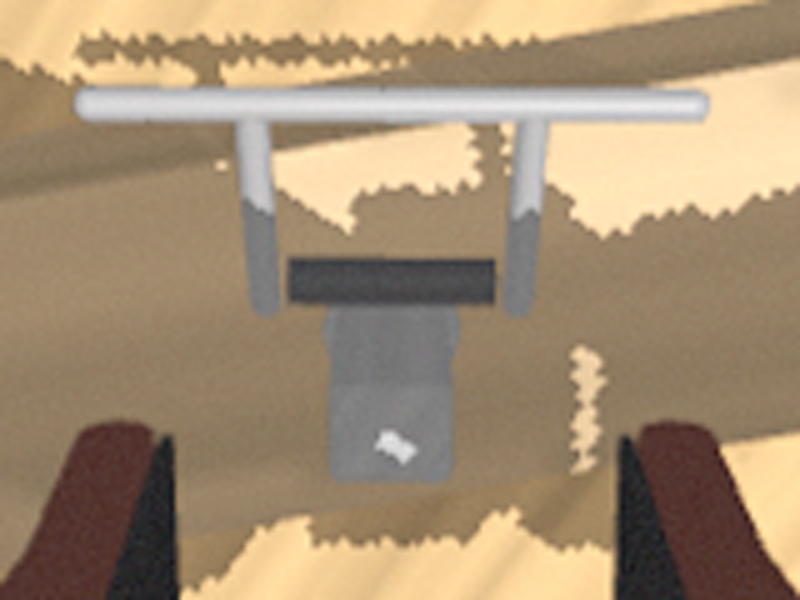

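```bash
python3 - <<'E'
from h import *
c=dict(np.load('w3.npz'))
cz=lambda u,v:((u+.5)/5-.5+240,(v+.5)/5-.5+150)
b=atz(c,cz(391,478),81); f=atz(c,cz(391,384),81); print(b,f,np.linalg.norm(b-f),(b+f)/2)
for z in (60,65,70):
  a,b=[atz(c,cz(*k),z) for k in [(77,104),(709,104)]]; print(z,np.linalg.norm(b-a))
p,Q=pose(); print(p, Q.inv().apply((np.array(atz(c,cz(391,478),81))+f)/2-p))
E
```

```text
[506.75096273 170.16284796  81.        ] [500.45196308 179.48625927  81.        ] 11.251817407650226 [503.6014629  174.82455362  81.        ]
60 74.26203129988039
65 72.44085009752129
70 70.61966889516215
[505.47773979 173.70952321 101.64327711] [-0.957567   -1.97418003 20.64205116]
```

apply_moves(
  increments=[
    [0.5,-0.003,-0.004,0.08,0,0,0],
    [0.5,-0.003,-0.004,0.166,0,0,0],
    [0.5,-0.003,-0.004,0.166,0,0,0],
    [0.5,-0.003,-0.004,0.166,0,0,0],
  ],
)

```text
time_s: 5.68
eef_pos: [505.3, 174.4, 61.5]
tcp_rot: [180.0, -0.2, 34.1]
force: [0.0, -0.6, -0.3]
width: 43.8
```

apply_moves(
  increments=[
    [0.05,0,0,0,0,0,0],
    [0.05,0,0,0,0,0,0],
    [0.05,0,0,0,0,0,0],
    [0.05,0,0,0,0,0,0],
    [0.05,0,0,0,0,0,0],
    [0.05,0,0,0,0,0,0],
  ],
  newtons=25,
)

```text
time_s: 6.42
eef_pos: [505.3, 174.3, 61.7]
tcp_rot: [180.0, -0.2, 34.1]
force: [-2.0, -1.6, 5.1]
width: 13.8
```

```bash
python3 - <<'E'
from h import *
c=shot('wrist','w4.png'); s=r.observe(); print(s['eef_pos'],s['tcp_rot'],s['width'],s['force'])
E
```

```text
[505.30361991 174.29520548  61.72293476] [179.9685226   -0.18175597  34.07447516] 13.85152614170629 [-1.23944198 -1.0720838   4.95240499]
```

View pics/w4.png

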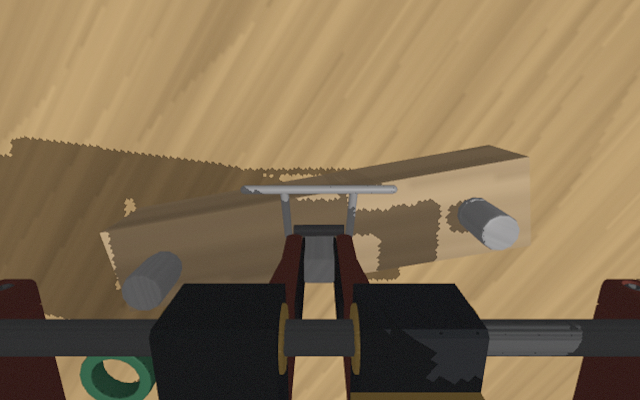

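apply_moves(
  increments=[
    [0.05,0,0,-0.08,0,0,0],
    [0.05,0,0,-0.2,0,0,0],
    [0.05,0,0,-0.36,0,0,0],
    [0.05,0,0,-0.52,0,0,0],
    [0.05,0,0,-0.56,0,0,0],
    [0.05,0,0,-0.56,0,0,0],
  ],
)

```text
time_s: 7.22
eef_pos: [504.8, 174.1, 201.4]
tcp_rot: [180.0, -0.2, 34.1]
force: [-0.3, 0.6, -1.1]
width: 13.1
```

```bash
python3 - <<'E'
from h import *
c=shot('wrist','w5.png'); s=r.observe(); print(s['eef_pos'],s['tcp_rot'],s['width'],s['force'])
np.savez('w5.npz',**{k:c[k] for k in ['K','rvec','tvec']})
inc([(560,20,230,0)])
E
python3 z.py w5.png z8.png 220 150 200 150 4
```

```text
[504.20591708 173.91075459 200.50831032] [ 1.79994491e+02 -9.81958253e-02  3.40746245e+01] 13.588058179569012 [ 0.3848165   0.00162645 -0.6361387 ]
(560, 20, 230, 0) [-0.1599, 0.635, -0.1182] [-0.0001, -0.0005, 0.1893]
```

View pics/z8.png

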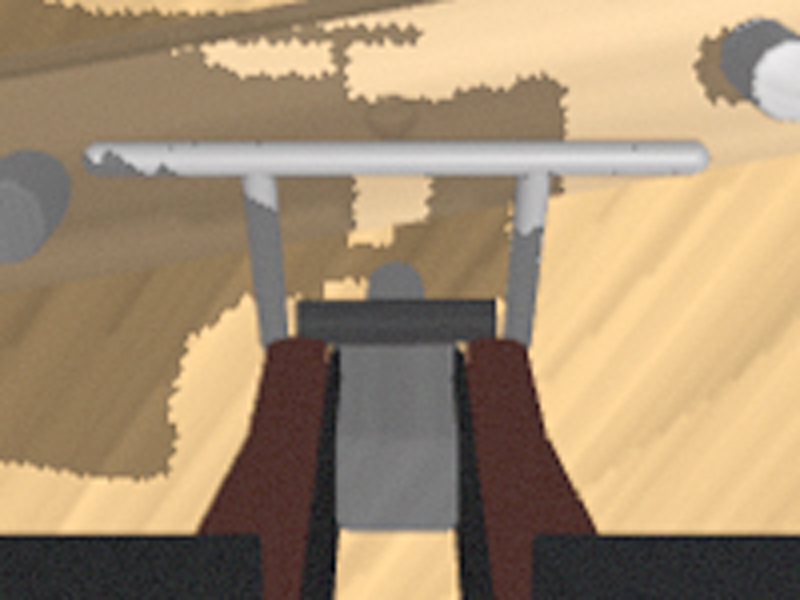

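```bash
python3 - <<'E'
from h import *
c=dict(np.load('w5.npz'))
cz=lambda u,v:((u+.5)/4-.5+220,(v+.5)/4-.5+150)
p=np.array([504.6,174.0,201.0]);Q=R.from_euler('xyz',[180,0,34.1],degrees=True)
for d in (14,15,16,17):
  zt=p[2]-d+36
  b=Q.inv().apply(atz(c,cz(397,525),zt)-p);f=Q.inv().apply(atz(c,cz(397,437),zt)-p)
  t=Q.inv().apply(atz(c,cz(395,263),p[2]-d-33)-p)
  print(d,'back',b.round(1),'front',f.round(1),'tipfront(-3..-4)',t.round(1))
for zz in (0,-5,-10):
  a,b=[Q.inv().apply(atz(c,cz(*k),p[2]-zz)-p) for k in [(88,158),(707,158)]]; print(zz,a.round(1),b.round(1))
E
```

```text
14 back [  0.2   2.3 -22. ] front [  0.2  -8.5 -22. ] tipfront(-3..-4) [ 0.2 -4.6 47. ]
15 back [  0.2   2.9 -21. ] front [  0.2  -8.  -21. ] tipfront(-3..-4) [ 0.2 -4.3 48. ]
16 back [  0.2   3.4 -20. ] front [  0.2  -7.5 -20. ] tipfront(-3..-4) [ 0.2 -4.  49. ]
17 back [  0.3   4.  -19. ] front [  0.3  -7.  -19. ] tipfront(-3..-4) [ 0.2 -3.6 50. ]
0 [-36.5 -34.3  -0. ] [ 37.3 -34.2  -0. ]
-5 [-35.4 -35.6  -5. ] [ 36.2 -35.5  -5. ]
-10 [-34.3 -36.9 -10. ] [ 35.  -36.8 -10. ]
```

```bash
python3 - <<'E'
from h import *
c=dict(np.load('w5.npz'))
p=np.array([504.6,174.0,201.0]);Q=R.from_euler('xyz',[180,0,34.1],degrees=True)
def uv(P,y0,d,tilt,x0=0.2):
    # pin coords -> tool: pin x = tool y, pin y = tool x(sign irrelevant), z=-tool z
    P=np.atleast_2d(P).astype(float); t=np.radians(tilt)
    x=P[:,0]*np.cos(t)+P[:,2]*np.sin(t); z=-P[:,0]*np.sin(t)+P[:,2]*np.cos(t)
    T=np.c_[P[:,1]+x0, y0+x, d-z]
    q=proj(c,Q.apply(T)+p); return ((q-[220,150]+.5)*4-.5)
for y0,d,t in [(-3,16,0),(-2,16,0),(-3,16,3),(-3,16,-3),(-3,16,-5),(-2,15,-3)]:
    print(y0,d,t,'back',uv([7,0,36],y0,d,t)[0,1].round(), 'front',uv([-5,0,36],y0,d,t)[0,1].round(),'tip3',uv([-3,0,-33],y0,d,t)[0,1].round(),'t4.5',uv([-4.5,0,-29],y0,d,t)[0,1].round(),'hinge top',uv([-8,0,10],y0,d,t)[0,1].round(),'h leg',uv([-8,16,7],y0,d,t)[0].round())
E
```

```text
-3 16 0 back 530.0 front 433.0 tip3 251.0 t4.5 250.0 hinge top 321.0 h leg [519. 313.]
-2 16 0 back 537.0 front 441.0 tip3 257.0 t4.5 256.0 hinge top 329.0 h leg [518. 320.]
-3 16 3 back 542.0 front 449.0 tip3 241.0 t4.5 241.0 hinge top 326.0 h leg [519. 317.]
-3 16 -3 back 516.0 front 416.0 tip3 261.0 t4.5 259.0 hinge top 316.0 h leg [518. 309.]
-3 16 -5 back 507.0 front 405.0 tip3 268.0 t4.5 265.0 hinge top 313.0 h leg [518. 307.]
-2 15 -3 back 528.0 front 429.0 tip3 269.0 t4.5 267.0 hinge top 327.0 h leg [519. 319.]
```

```bash
python3 - <<'E'
from h import *
inc([(565,20,240,8)])
E
```

```text
(565, 20, 240, 8) [-0.1432, 0.6462, -0.1582] [-0.0001, -0.0005, 0.1449]
```

apply_moves(
  increments=[
    [0.05,-0.04,0.16,-0.05,0,0,0.04],
    [0.05,-0.08,0.35,-0.1,0,0,0.09],
    [0.05,-0.143,0.55,-0.158,0,0,0.145],
    [0.05,-0.143,0.646,-0.158,0,0,0.145],
    [0.05,-0.143,0.646,-0.158,0,0,0.145],
  ],
)

```text
time_s: 7.9
eef_pos: [564.9, 19.2, 238.1]
tcp_rot: [-179.9, 0.0, 8.0]
force: [0.2, 0.1, -1.5]
width: 13.8
```

```bash
python3 - <<'E'
from h import *
# hole (641.2,-152.1): pin axis at tool (0.2,-2)
Q=R.from_euler('xyz',[180,0,-12.3],degrees=True); t=np.array([641.2,-152.1,240])-Q.apply([0.2,-2,0]); print(t)
inc([(t[0],t[1],240,-12.3)])
E
```

```text
[ 640.57853011 -154.01148507  240.        ]
(np.float64(640.578530112563), np.float64(-154.01148507161554), 240, -12.3) [0.2035, 0.7281, -0.0087] [-0.0004, 0.0003, 0.1126]
```

apply_moves(
  increments=[
    [0.05,0.06,0.22,-0.005,0,0,0.05],
    [0.05,0.12,0.44,-0.008,0,0,0.1126],
    [0.05,0.2035,0.62,-0.008,0,0,0.1126],
    [0.05,0.2035,0.728,-0.008,0,0,0.1126],
    [0.05,0.2035,0.728,-0.008,0,0,0.1126],
    [0.05,0.2035,0.728,-0.008,0,0,0.1126],
  ],
)

```text
time_s: 8.65
eef_pos: [639.9, -152.1, 238.6]
tcp_rot: [-179.9, 0.2, -12.2]
force: [-0.0, -0.2, 0.3]
width: 13.8
```

```bash
python3 - <<'E'
from h import *
c=shot('wrist','w6.png'); s=r.observe(); print(s['eef_pos'],s['tcp_rot'],s['width'],s['force'])
np.savez('w6.npz',**{k:c[k] for k in ['K','rvec','tvec']})
E
python3 z.py w6.png z9.png 240 140 160 120 5
```

```text
[ 640.07107121 -152.03637075  239.02556311] [-1.79917733e+02  1.66001148e-01 -1.21738247e+01] 13.905511764679149 [-0.29210731  0.40126207 -0.43134193]
```

View pics/z9.png

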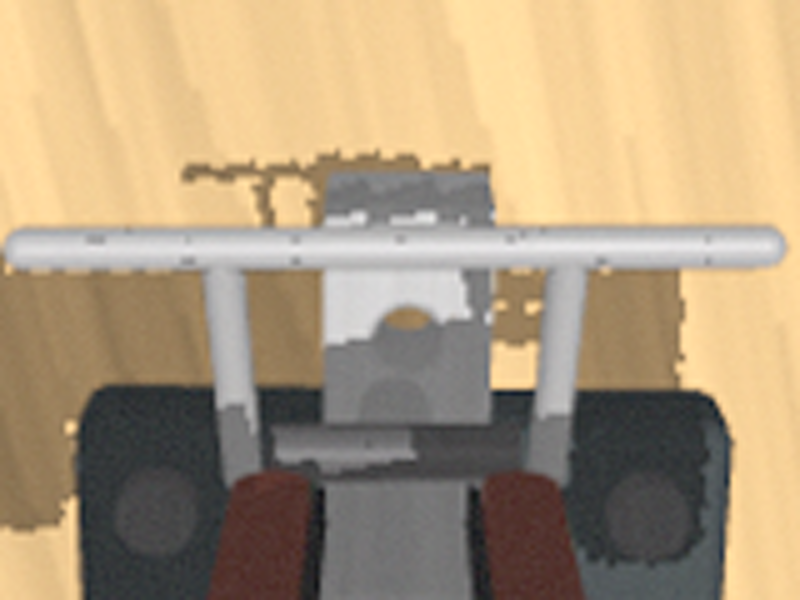

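```bash
cat > m.py <<'E'
from h import *
def meas(npz,crop,tipv,tipc,hole,p,yaw,d):
    c=dict(np.load(npz));x0,y0,s=crop;cz=lambda u,v:((u+.5)/s-.5+x0,(v+.5)/s-.5+y0)
    Q=R.from_euler('xyz',[180,0,yaw],degrees=True);p=np.array(p)
    h=Q.inv().apply(atz(c,cz(*hole),161)-p); t=Q.inv().apply(atz(c,cz(tipc,tipv),p[2]-d-30)-p)
    print('d',d,'hole',h.round(1),'tip front',t.round(1),'-> axis',(t+[0,4.2,0]).round(1),'delta',(h-t-[0,4.2,0])[:2].round(2))
    return h,Q.apply(h)+p
E
python3 - <<'E'
from m import *
for d in (14,15,16,17): print(meas('w6.npz',(240,140,5),377,393,(407,338),(640,-152.1,238.8),-12.2,d)[1].round(1))
E
```

```text
d 14 hole [ 1.1 -0.4 77.8] tip front [-0.8 -6.2 44. ] -> axis [-0.8 -2.  44. ] delta [1.83 1.53]
[ 641.1 -151.9  161. ]
d 15 hole [ 1.1 -0.4 77.8] tip front [-0.8 -5.8 45. ] -> axis [-0.8 -1.6 45. ] delta [1.84 1.19]
[ 641.1 -151.9  161. ]
d 16 hole [ 1.1 -0.4 77.8] tip front [-0.8 -5.5 46. ] -> axis [-0.8 -1.3 46. ] delta [1.84 0.84]
[ 641.1 -151.9  161. ]
d 17 hole [ 1.1 -0.4 77.8] tip front [-0.8 -5.1 47. ] -> axis [-0.8 -0.9 47. ] delta [1.85 0.5 ]
[ 641.1 -151.9  161. ]
```

apply_moves(
  increments=[
    [0.05,0.0073,0.004,0.04,0,0,0],
    [0.05,0.0073,0.004,0.08,0,0,0],
    [0.05,0.0073,0.004,0.08,0,0,0],
    [0.05,0.0073,0.004,0.08,0,0,0],
  ],
)

```text
time_s: 9.2
eef_pos: [641.6, -153.3, 218.9]
tcp_rot: [-179.9, 0.2, -12.2]
force: [-0.5, -0.2, -0.7]
width: 13.8
```

```bash
python3 - <<'E'
from h import *
c=shot('wrist','w7.png'); s=r.observe(); print(s['eef_pos'],s['tcp_rot'],s['width'],s['force'])
np.savez('w7.npz',**{k:c[k] for k in ['K','rvec','tvec']})
E
python3 z.py w7.png z10.png 270 150 100 80 8
```

```text
[ 641.74240776 -153.41192995  219.19087234] [-1.79918319e+02  1.47437834e-01 -1.21766565e+01] 13.80251593904186 [ 0.78228557  0.28246226 -1.10045398]
```

View pics/z10.png

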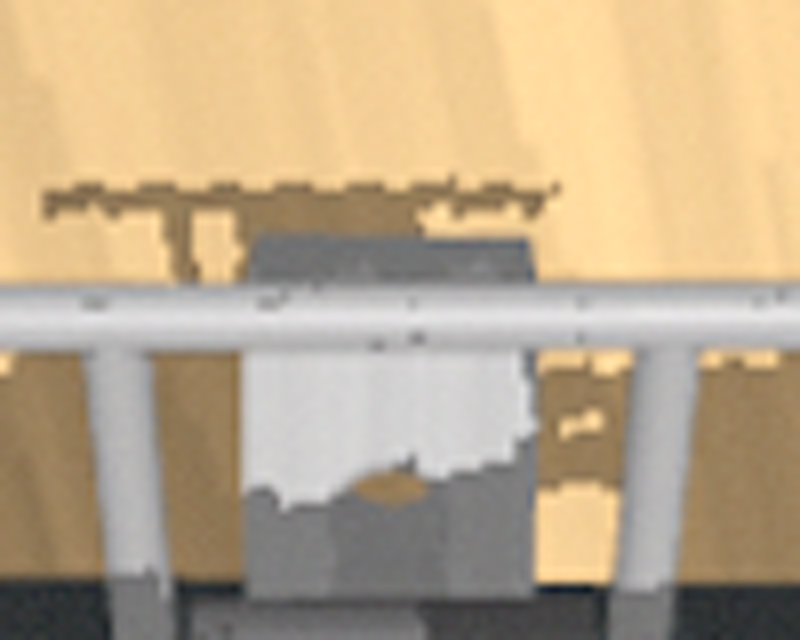

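```bash
python3 - <<'E'
import cv2,numpy as np
im=cv2.imread('pics/w7.png')[200:228,296:342].astype(float)
im=np.clip((im-70)*3.0,0,255).astype(np.uint8)
cv2.imwrite('pics/z11.png',cv2.resize(im,None,fx=16,fy=16,interpolation=cv2.INTER_CUBIC))
E
```

```text
(no output)
```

View pics/z11.png

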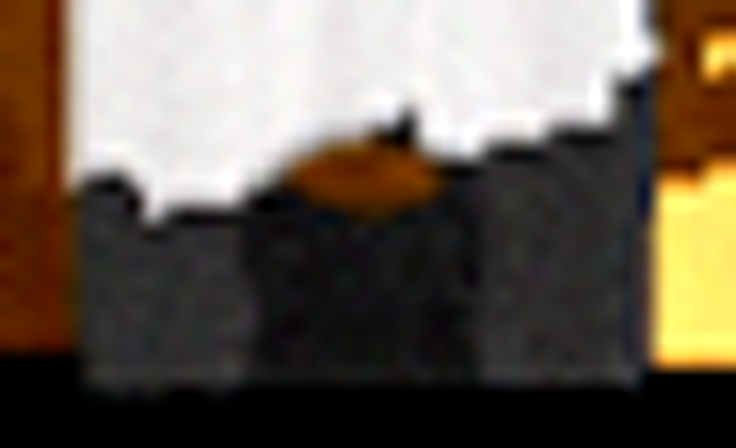

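```bash
python3 - <<'E'
from m import *
c=dict(np.load('w7.npz'));p=np.array([641.7,-153.4,219.1]);Q=R.from_euler('xyz',[180,0,-12.2],degrees=True)
h=Q.inv().apply(atz(c,(318.6,208.8-.5),161)-p); print(h+[0,5,0], Q.apply(h+[0,5,0])+p)
for d in (14,15,16,17):
   print(d, proj(c,Q.apply([0,-1.5-3,d+33])+p), proj(c,Q.apply([0,-1.5-4.5,d+29])+p))
E
```

```text
[-0.59096622 -1.07253761 58.1       ] [ 641.34903402 -152.22679888  161.        ]
14 [[319.48129408 216.13018859]] [[319.47874006 215.9592261 ]]
15 [[319.48282601 215.60844394]] [[319.48031312 215.42805048]]
16 [[319.48434477 215.09118269]] [[319.48187241 214.90152801]]
17 [[319.48585054 214.57834732]] [[319.48341809 214.37959781]]
```

apply_moves(
  increments=[
    [0.05,0,0.002,0.016,0,0,0],
    [0.05,0,0.002,0.028,0,0,0],
    [0.05,0,0.002,0.028,0,0,0],
  ],
)

```text
time_s: 9.62
eef_pos: [641.4, -153.9, 211.8]
tcp_rot: [-179.9, 0.2, -12.2]
force: [-1.4, -0.5, -0.4]
width: 13.5
```

apply_moves(
  increments=[
    [0.05,0,0,0.006,0,0,0],
    [0.05,0,0,0.006,0,0,0],
  ],
)

```text
time_s: 9.88
eef_pos: [641.3, -153.9, 210.2]
tcp_rot: [-179.9, 0.2, -12.2]
force: [-0.2, -0.2, -1.9]
width: 13.8
```

apply_moves(
  increments=[
    [0.05,0,0,0.006,0,0,0],
    [0.05,0,0,0.006,0,0,0],
  ],
)

```text
time_s: 10.12
eef_pos: [641.2, -153.8, 208.5]
tcp_rot: [-179.9, 0.2, -12.2]
force: [0.7, 0.5, -1.6]
width: 13.8
```

apply_moves(
  increments=[
    [0.05,0,0,0.006,0,0,0],
    [0.05,0,0,0.006,0,0,0],
  ],
)

```text
time_s: 10.38
eef_pos: [641.1, -153.8, 206.9]
tcp_rot: [-179.9, 0.2, -12.2]
force: [0.4, 0.6, -1.4]
width: 13.8
```

apply_moves(
  increments=[
    [0.05,0,0,0.008,0,0,0],
    [0.05,0,0,0.008,0,0,0],
  ],
)

```text
time_s: 10.62
eef_pos: [641.0, -153.8, 204.6]
tcp_rot: [-179.9, 0.2, -12.2]
force: [0.8, 0.7, -1.5]
width: 13.7
```

apply_moves(
  increments=[
    [0.05,0,0,0.008,0,0,0],
    [0.05,0,0,0.008,0,0,0],
  ],
)

```text
time_s: 10.88
eef_pos: [640.9, -153.7, 202.4]
tcp_rot: [-179.9, 0.3, -12.2]
force: [0.4, -1.0, -0.7]
width: 13.8
```

apply_moves(
  increments=[
    [0.05,0,0,0.008,0,0,0],
    [0.05,0,0,0.016,0,0,0],
    [0.05,0,0,0.024,0,0,0],
    [0.05,0,0,0.024,0,0,0],
  ],
)

```text
time_s: 11.38
eef_pos: [640.9, -153.7, 196.2]
tcp_rot: [-179.9, 0.3, -12.2]
force: [0.6, -0.8, -2.2]
width: 13.8
```

```bash
python3 - <<'E'
from h import *
c=shot('wrist','w8.png'); s=r.observe(); print(s['eef_pos'],s['tcp_rot'],s['width'],s['force'],s['wrist_torque'])
E
python3 z.py w8.png z12.png 240 150 160 120 5
```

```text
[ 640.88694536 -153.74579327  196.31770593] [-179.91500464    0.26477217  -12.18016945] 13.943103344025271 [ 0.74027366  0.21102094 -1.45747533] [-0.05900649 -0.13002344  0.01043526]
```

View pics/z12.png

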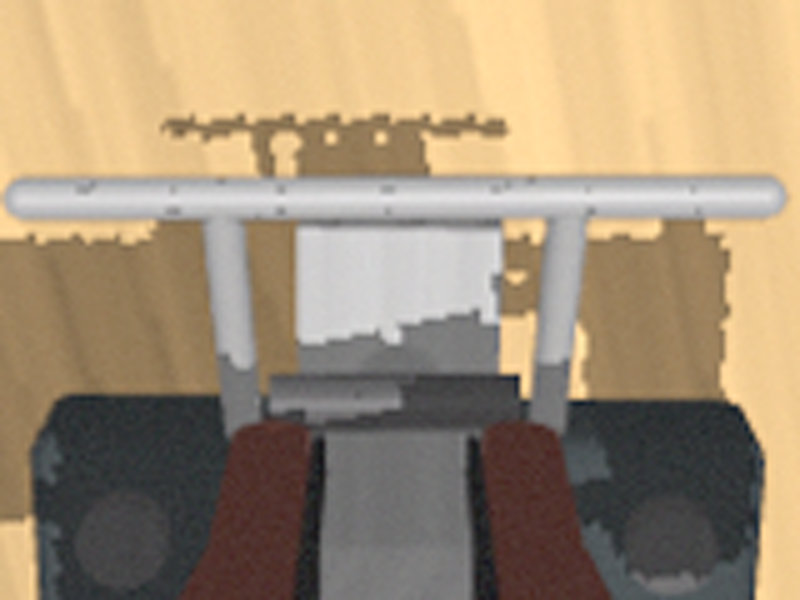

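apply_moves(
  increments=[
    [0.05,0,0,0.012,0,0,0],
    [0.05,0,0,0.024,0,0,0],
    [0.05,0,0,0.036,0,0,0],
    [0.05,0,0,0.044,0,0,0],
    [0.05,0,0,0.044,0,0,0],
  ],
)

```text
time_s: 12.05
eef_pos: [640.8, -153.7, 185.1]
tcp_rot: [-179.9, 0.3, -12.2]
force: [0.3, 0.3, -1.3]
width: 14.0
```

apply_moves(
  increments=[
    [0.05,0,0,0.012,0,0,0],
    [0.05,0,0,0.012,0,0,0],
  ],
)

```text
time_s: 12.3
eef_pos: [640.8, -153.7, 181.9]
tcp_rot: [-179.9, 0.3, -12.2]
force: [0.2, -0.7, -1.9]
width: 13.9
```

apply_moves(
  increments=[
    [0.05,0,0,0.006,0,0,0],
    [0.05,0,0,0.006,0,0,0],
  ],
)

```text
time_s: 12.55
eef_pos: [640.8, -153.7, 180.2]
tcp_rot: [-179.9, 0.3, -12.2]
force: [0.6, -0.6, -1.5]
width: 13.7
```

apply_moves(
  increments=[
    [0.05,0,0,0.005,0,0,0],
    [0.05,0,0,0.005,0,0,0],
  ],
)

```text
time_s: 12.8
eef_pos: [640.8, -153.7, 178.9]
tcp_rot: [-179.9, 0.3, -12.2]
force: [1.2, 1.0, -1.2]
width: 13.4
```

apply_moves(
  increments=[
    [0.05,0,0,0.004,0,0,0],
    [0.05,0,0,0.004,0,0,0],
  ],
)

```text
time_s: 13.05
eef_pos: [640.8, -153.7, 177.9]
tcp_rot: [-179.9, 0.3, -12.2]
force: [0.9, -0.7, -0.8]
width: 14.0
```

apply_moves(
  increments=[
    [0.05,0,0,0.004,0,0,0],
    [0.05,0,0,0.004,0,0,0],
  ],
)

```text
time_s: 13.3
eef_pos: [640.9, -153.8, 177.7]
tcp_rot: [-179.9, 0.3, -12.2]
force: [-0.9, -0.4, 5.4]
width: 13.9
```

apply_moves(
  increments=[
    [0.05,0,0,0.002,0,0,0],
    [0.05,0,0,0.002,0,0,0],
  ],
)

```text
time_s: 13.55
eef_pos: [640.9, -153.8, 177.7]
tcp_rot: [-179.9, 0.2, -12.2]
force: [-2.4, 0.3, 5.4]
width: 13.8
```

```bash
python3 - <<'E'
from h import *
c=shot('wrist','w9.png');shot('scene','s9.png'); s=r.observe(); print(s['eef_pos'],s['tcp_rot'],s['width'],s['force'],s['wrist_torque'])
E
python3 z.py w9.png z13.png 240 150 160 120 5;python3 z.py s9.png z14.png 170 80 150 120 5
```

```text
[ 640.87968219 -153.80148489  177.69469331] [-179.92153855    0.24840117  -12.17993557] 13.788368157854817 [-1.59509292 -0.32189432  5.66137552] [0.07528957 0.27396032 0.00526927]
```

View pics/z13.png

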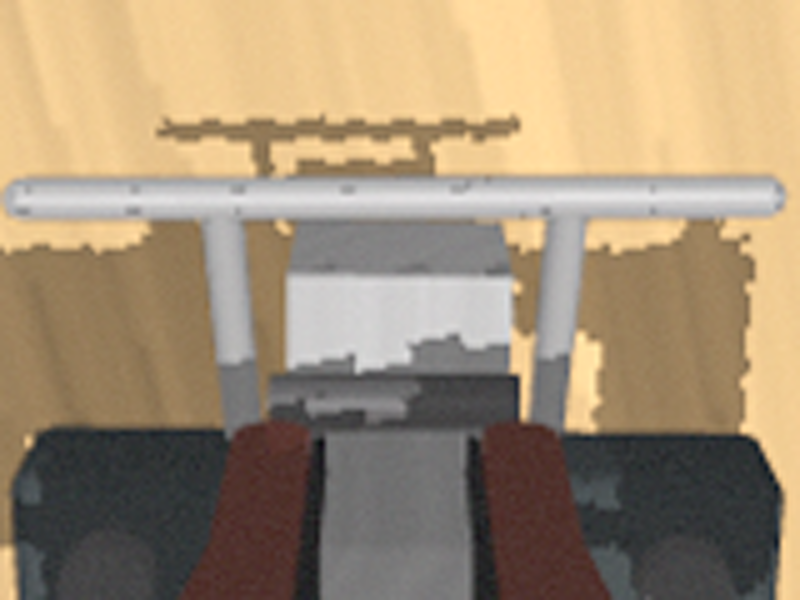

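View pics/z14.png

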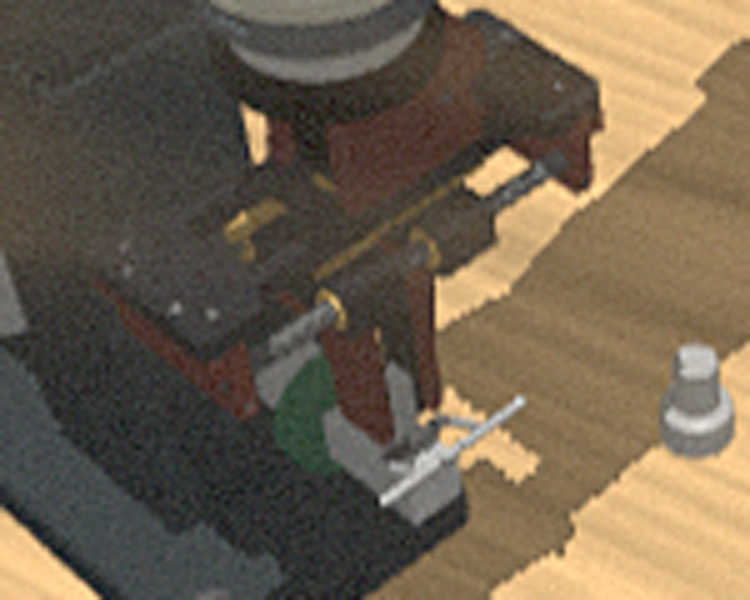

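apply_moves(
  increments=[
    [0.48,0,0,0,0,0,0],
    [0.48,0,0,0,0,0,0],
    [0.48,0,0,0,0,0,0],
    [0.48,0,0,0,0,0,0],
  ],
)

```text
time_s: 14.15
eef_pos: [640.8, -153.7, 177.5]
tcp_rot: [-179.9, 0.3, -12.2]
force: [0.7, 0.1, -0.4]
width: 42.2
```

apply_moves(
  increments=[
    [0.48,0,0,-0.04,0,0,0],
    [0.48,0,0,-0.1,0,0,0],
    [0.48,0,0,-0.18,0,0,0],
    [0.48,0,0,-0.18,0,0,0],
  ],
)

```text
time_s: 14.65
eef_pos: [642.5, -154.3, 225.5]
tcp_rot: [-179.9, -0.0, -12.2]
force: [0.8, -0.2, 0.2]
width: 42.2
```

```bash
python3 - <<'E'
from h import *
c=shot('wrist','w10.png'); s=r.observe(); print(s['eef_pos'],s['tcp_rot'],s['width'],s['force'],s['wrist_torque'])
np.savez('w10.npz',**{k:c[k] for k in ['K','rvec','tvec']})
E
python3 z.py w10.png z15.png 240 150 160 120 5
```

```text
[ 641.70734099 -154.05600058  224.1198151 ] [-1.79926503e+02  1.06104246e-01 -1.21793162e+01] 41.95490221895703 [-0.23109513 -0.43161198 -0.2761687 ] [-0.02955308 -0.05182447  0.00016939]
```

View pics/z15.png

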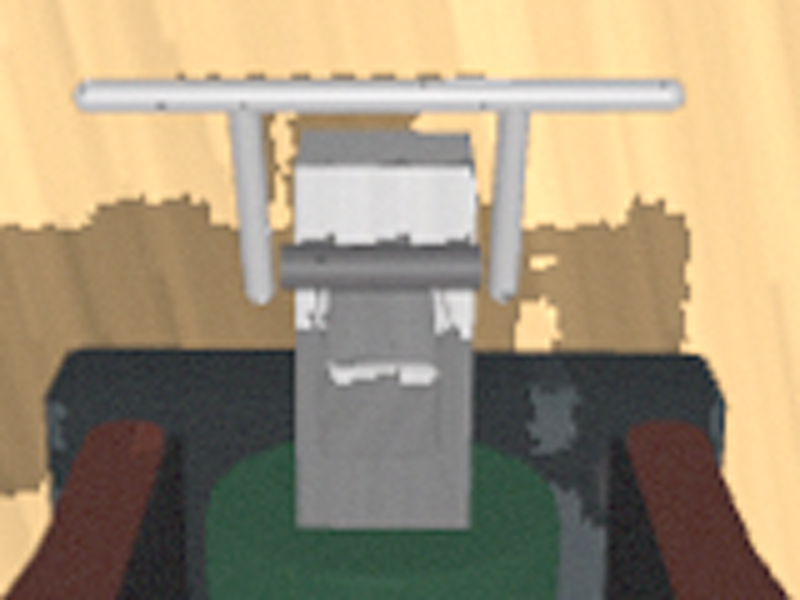

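```bash
python3 - <<'E'
from h import *
inc([(647.5,-123.4,215,-12.3),(647.5,-123.4,190,-12.3)])
E
```

```text
(647.5, -123.4, 215, -12.3) [-0.0032, -0.1247, 0.0366] [-0.0004, 0.0006, 0.0007]
(647.5, -123.4, 190, -12.3) [-0.003, -0.1246, 0.1366] [-0.0004, 0.0006, 0.0007]
```

apply_moves(
  increments=[
    [0.48,-0.003,-0.06,0,-0.0004,0.0006,0.0007],
    [0.48,-0.003,-0.1247,0.037,-0.0004,0.0006,0.0007],
    [0.48,-0.003,-0.1247,0.09,-0.0004,0.0006,0.0007],
    [0.48,-0.003,-0.1247,0.13,-0.0004,0.0006,0.0007],
    [0.48,-0.003,-0.1247,0.13,-0.0004,0.0006,0.0007],
  ],
)

```text
time_s: 15.32
eef_pos: [646.6, -123.4, 189.9]
tcp_rot: [180.0, 0.2, -12.3]
force: [0.6, -0.1, -0.6]
width: 42.3
```

```bash
python3 - <<'E'
from h import *
c=shot('wrist','w11.png'); shot('scene','s11.png');s=r.observe(); print(s['eef_pos'],s['tcp_rot'],s['width'],s['force'],s['wrist_torque'])
np.savez('w11.npz',**{k:c[k] for k in ['K','rvec','tvec']})
inc([(647.5,-123.4,170,-12.3)])
E
python3 z.py w11.png z16.png 220 200 200 150 4;python3 z.py s11.png z17.png 200 100 120 100 6
```

```text
[ 647.47806245 -123.70219879  191.39553987] [ 1.79999396e+02  2.04881182e-02 -1.23304275e+01] 42.154086957020645 [-0.25988597  0.48435156 -0.01242245] [-0.04144126 -0.03624924 -0.0568909 ]
(647.5, -123.4, 170, -12.3) [-0.0001, -0.0012, 0.0856] [0.0, 0.0001, -0.0002]
```

View pics/z16.png

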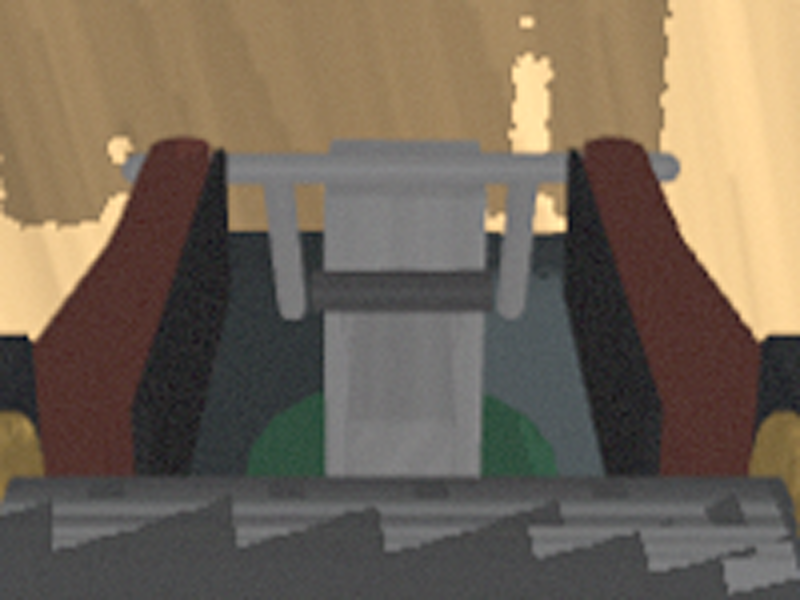

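View pics/z17.png

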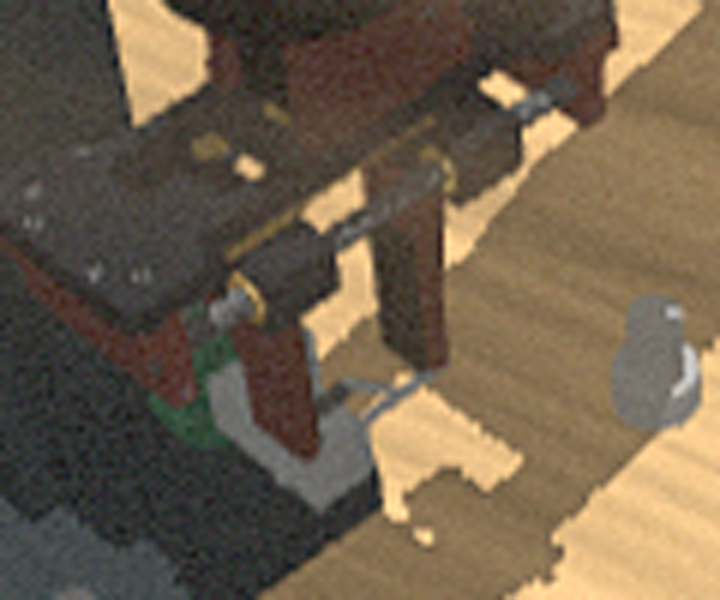

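apply_moves(
  increments=[
    [0.48,0.003,-0.016,0.0,0,0,0],
    [0.48,0.003,-0.016,0.03,0,0,0],
    [0.48,0.003,-0.016,0.06,0,0,0],
    [0.48,0.003,-0.016,0.09,0,0,0],
    [0.48,0.003,-0.016,0.12,0,0,0],
    [0.48,0.003,-0.016,0.12,0,0,0],
  ],
)

```text
time_s: 16.18
eef_pos: [648.5, -119.9, 160.4]
tcp_rot: [180.0, 0.1, -12.3]
force: [0.3, -0.5, 0.1]
width: 41.7
```

```bash
python3 - <<'E'
from h import *
c=shot('wrist','w12.png'); s=r.observe(); print(s['eef_pos'],s['tcp_rot'],s['width'],s['force'],s['wrist_torque'])
inc([(647.5,-123.4,155,-12.3),(646.3,-126.4,155,-12.3)])
E
python3 z.py w12.png z18.png 220 200 200 150 4
```

```text
[ 648.77142379 -119.97252326  160.89787164] [ 1.79993736e+02  7.17448652e-02 -1.23311391e+01] 41.97475591602747 [ 0.05163071 -0.17997434 -0.30052586] [-0.00432948 -0.05757501 -0.04041582]
(647.5, -123.4, 155, -12.3) [-0.002, 0.0145, 0.0236] [0.0, 0.0004, -0.0002]
(646.3, -126.4, 155, -12.3) [-0.0041, 0.0272, 0.0236] [0.0, 0.0004, -0.0002]
```

View pics/z18.png

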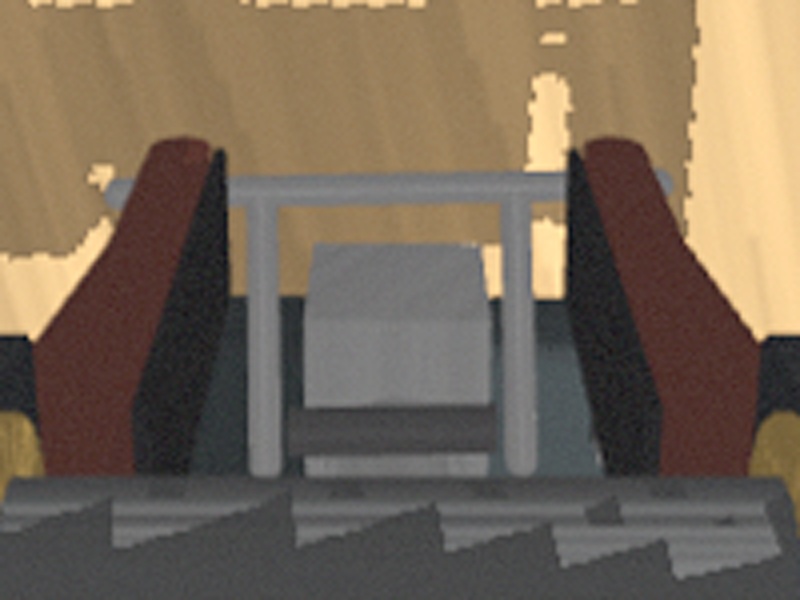

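apply_moves(
  increments=[
    [0.48,-0.002,0.004,0.024,0,0,0],
    [0.48,-0.002,0.028,0.04,0,0,0],
    [0.48,-0.002,0.028,0.06,0,0,0],
    [0.48,-0.002,0.028,0.06,0,0,0],
  ],
)

```text
time_s: 16.73
eef_pos: [646.7, -127.2, 145.7]
tcp_rot: [180.0, 0.1, -12.3]
force: [-0.5, -1.6, 3.0]
width: 41.9
```

```bash
python3 - <<'E'
from h import *
c=shot('wrist','w13.png'); s=r.observe(); print(s['eef_pos'],s['tcp_rot'],s['width'],s['force'],s['wrist_torque'])
inc([(646.3,-126.4,142,-12.3)])
E
python3 z.py w13.png z19.png 220 200 200 150 4
```

```text
[ 646.82588526 -127.0673108   145.9589387 ] [ 1.79978281e+02  6.36223414e-02 -1.23443209e+01] 41.97077065978171 [-0.79274885 -0.98870352  1.10290901] [-0.27860246  0.05700519 -0.02820028]
(646.3, -126.4, 142, -12.3) [-0.0026, -0.0022, 0.0158] [0.0001, 0.0004, -0.0002]
```

View pics/z19.png

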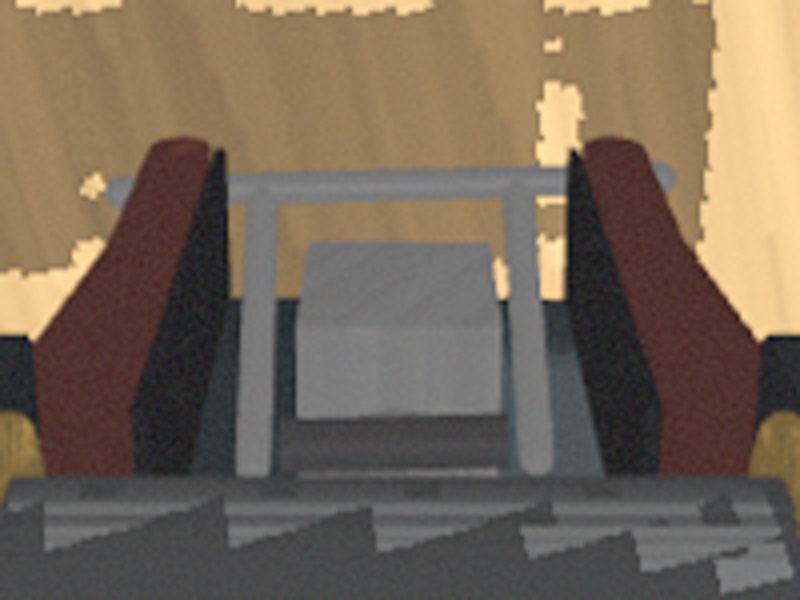

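apply_moves(
  increments=[
    [0.48,0,0,0.008,0,0,0],
    [0.48,0,0,0.016,0,0,0],
    [0.48,0,0,0.016,0,0,0],
  ],
)

```text
time_s: 17.15
eef_pos: [646.9, -127.3, 142.1]
tcp_rot: [180.0, 0.0, -12.3]
force: [-1.2, -4.3, 5.5]
width: 42.2
```

apply_moves(
  increments=[
    [0.48,0,0,0.008,0,0,0],
    [0.48,0,0,0.014,0,0,0],
    [0.48,0,0,0.014,0,0,0],
  ],
)

```text
time_s: 17.52
eef_pos: [647.0, -127.8, 139.1]
tcp_rot: [179.9, 0.0, -12.3]
force: [-2.5, -4.1, 6.8]
width: 42.3
```

```bash
python3 - <<'E'
from h import *
c=shot('wrist','w14.png'); shot('scene','s14.png');s=r.observe(); print(s['eef_pos'],s['tcp_rot'],s['width'],s['force'],s['wrist_torque'])
inc([(646.3,-126.4,137,-12.3)])
E
python3 z.py w14.png z20.png 220 200 200 150 4;python3 z.py s14.png z21.png 200 100 120 100 6
```

```text
[ 646.97641376 -127.82481231  139.1645246 ] [ 1.79913380e+02  1.43498770e-02 -1.23329889e+01] 42.184448668585695 [-3.48412756 -4.74646411  7.49616402] [-0.85964288  0.4247421   0.00370226]
(646.3, -126.4, 137, -12.3) [-0.0039, -0.005, 0.0087] [0.0005, 0.0001, -0.0002]
```

View pics/z20.png

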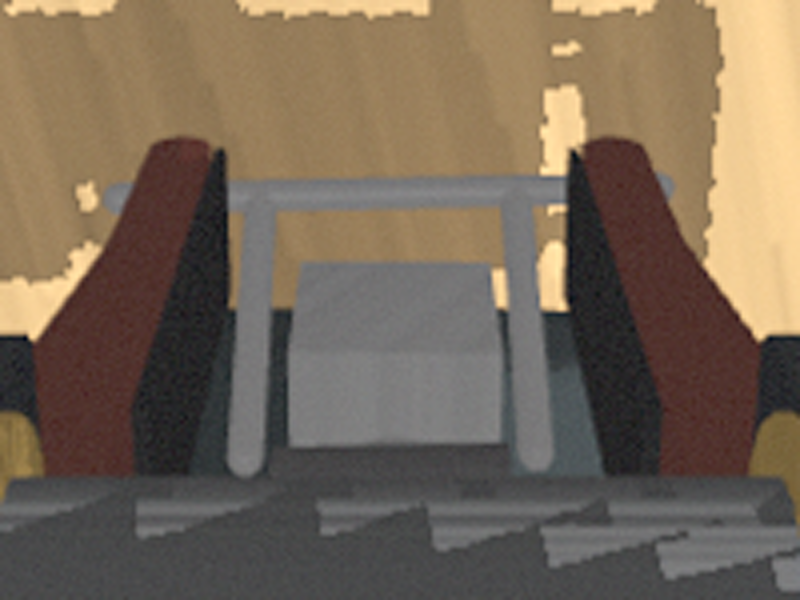

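View pics/z21.png

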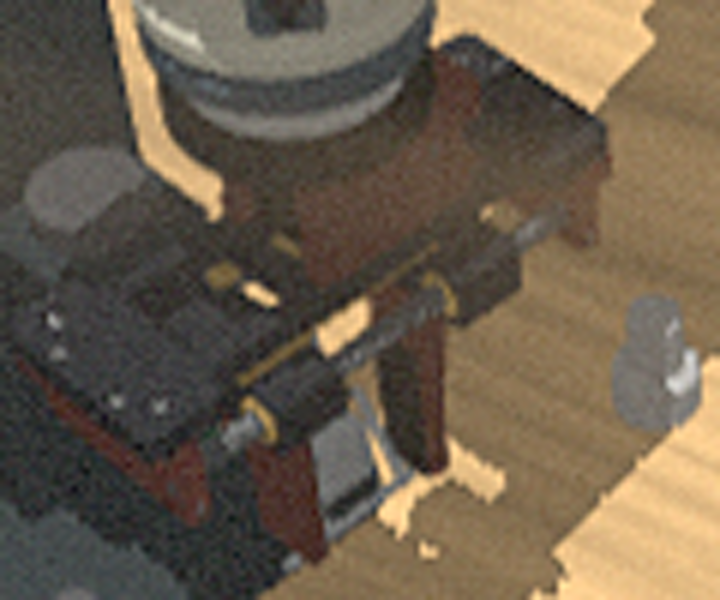

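apply_moves(
  increments=[
    [0.48,0,0.008,0.002,0,0,0],
    [0.48,0,0.014,0.006,0,0,0],
    [0.48,0,0.016,0.01,0,0,0],
    [0.48,0,0.016,0.01,0,0,0],
  ],
)

```text
time_s: 18.12
eef_pos: [646.2, -132.0, 137.2]
tcp_rot: [179.9, -0.0, -12.3]
force: [-2.1, -3.1, 7.9]
width: 42.2
```

```bash
python3 - <<'E'
from h import *
c=shot('wrist','w15.png'); s=r.observe(); print(s['eef_pos'],s['tcp_rot'],s['width'],s['force'],s['wrist_torque'])
E
python3 z.py w15.png z22.png 220 200 200 150 4
```

```text
[ 646.22280256 -132.00241741  137.21515656] [ 1.79899182e+02 -8.90517004e-03 -1.23389395e+01] 42.11149762452777 [-3.02096028 -4.38583433  7.30278913] [-0.55927743  0.37534859 -0.02639063]
```

View pics/z22.png

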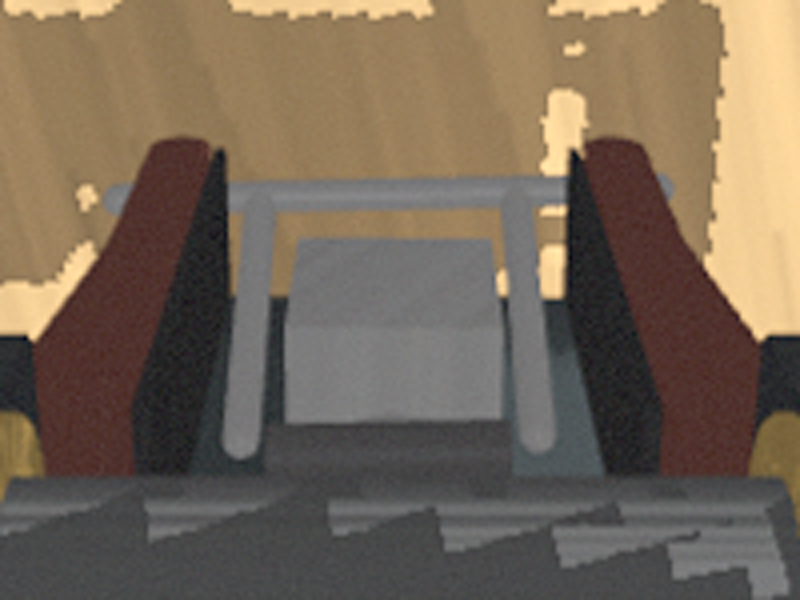

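apply_moves(
  increments=[
    [0.48,0,0.012,0.003,0,0,0],
    [0.48,0,0.024,0.003,0,0,0],
    [0.48,0,0.032,0.003,0,0,0],
    [0.48,0,0.032,0.003,0,0,0],
  ],
)

```text
time_s: 18.68
eef_pos: [644.6, -139.6, 136.7]
tcp_rot: [179.9, -0.0, -12.3]
force: [-1.4, -1.5, 5.0]
width: 42.3
```

```bash
python3 - <<'E'
from h import *
c=shot('wrist','w16.png'); s=r.observe(); print(s['eef_pos'],s['tcp_rot'],s['width'],s['force'],s['wrist_torque'])
E
python3 z.py w16.png z23.png 220 200 200 150 4
```

```text
[ 644.6757708  -139.6162428   136.69227248] [ 1.79918113e+02 -2.94174167e-02 -1.23404971e+01] 42.02647856209951 [-0.93243306 -0.79919318  5.08393219] [-0.22492128  0.21467081  0.01754421]
```

View pics/z23.png

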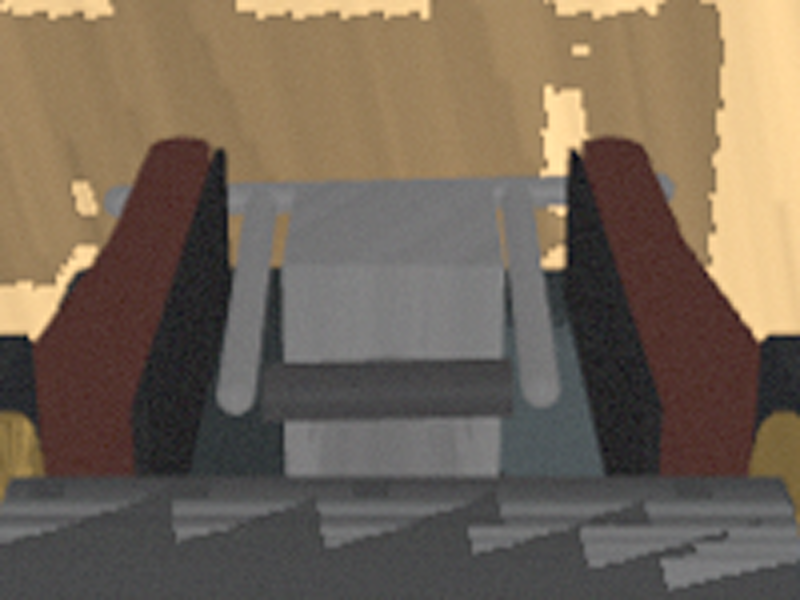

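apply_moves(
  increments=[
    [0.48,0,0.012,0,0,0,0],
    [0.48,0,0.024,0,0,0,0],
    [0.48,0,0.036,0,0,0,0],
    [0.48,0,0.036,0,0,0,0],
  ],
)

```text
time_s: 19.23
eef_pos: [642.8, -148.6, 136.7]
tcp_rot: [179.9, -0.0, -12.4]
force: [-0.8, 0.7, 4.2]
width: 42.1
```

```bash
python3 - <<'E'
from h import *
c=shot('wrist','w17.png'); s=r.observe(); print(s['eef_pos'],s['tcp_rot'],s['width'],s['force'],s['wrist_torque'])
E
python3 z.py w17.png z24.png 220 200 200 150 4
```

```text
[ 642.79537353 -148.48644886  136.70919321] [ 1.79924044e+02 -3.46340654e-02 -1.23564278e+01] 41.863306231285954 [-0.10379101  0.06710695  4.1710356 ] [ 0.03586194 -0.02792975  0.02941096]
```

View pics/z24.png

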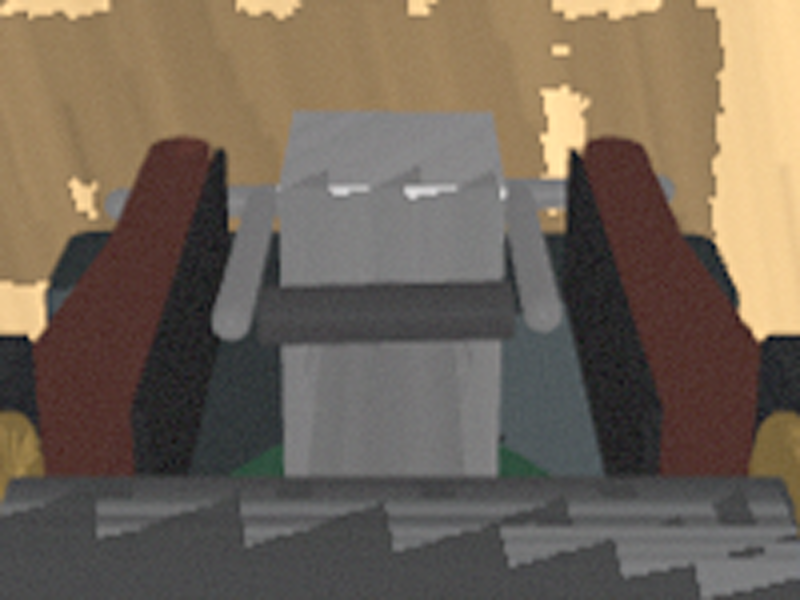

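apply_moves(
  increments=[
    [0.48,0,0,-0.008,0,0,0],
    [0.48,0,0,-0.02,0,0,0],
    [0.48,0,0,-0.032,0,0,0],
    [0.48,0,0,-0.032,0,0,0],
  ],
)

```text
time_s: 19.77
eef_pos: [642.8, -148.4, 144.8]
tcp_rot: [179.9, -0.0, -12.3]
force: [-0.5, 0.7, -0.2]
width: 42.3
```

```bash
python3 - <<'E'
from h import *
c=shot('wrist','w18.png'); s=r.observe(); print(s['eef_pos'],s['tcp_rot'],s['width'],s['force'],s['wrist_torque'])
E
python3 z.py w18.png z25.png 220 200 200 150 4
```

```text
[ 642.69239994 -148.47439838  144.63904235] [ 1.79922413e+02 -2.49018356e-02 -1.23549955e+01] 42.3096146765496 [ 0.02553565 -0.73972956 -0.2838359 ] [-0.01992018 -0.08592035  0.01279152]
```

View pics/z25.png

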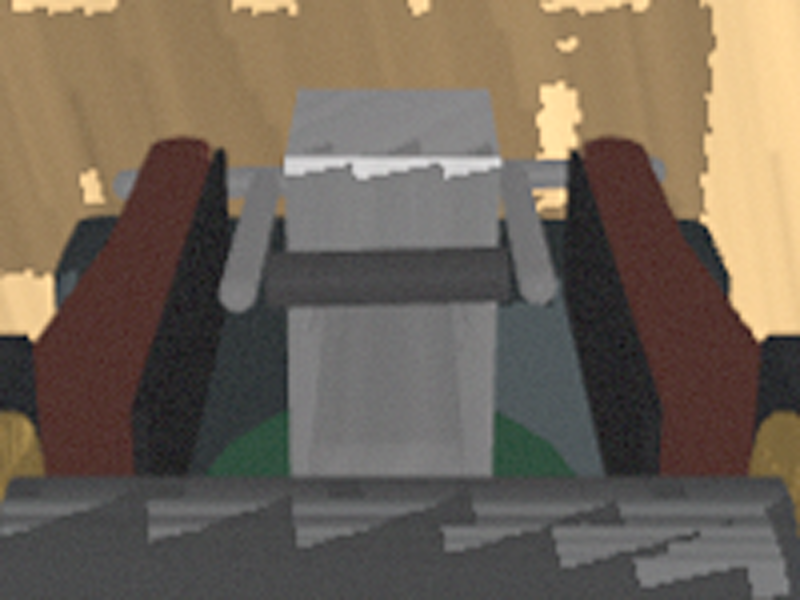

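apply_moves(
  increments=[
    [0.48,0,0,-0.04,0,0,0],
    [0.48,0,0,-0.1,0,0,0],
    [0.48,0,0,-0.2,0,0,0],
    [0.48,0,0,-0.32,0,0,0],
    [0.48,0,0,-0.36,0,0,0],
    [0.48,0,0,-0.36,0,0,0],
  ],
)

```text
time_s: 20.58
eef_pos: [643.0, -148.4, 235.6]
tcp_rot: [179.9, -0.1, -12.4]
force: [-0.5, 0.6, 0.1]
width: 42.6
```

```bash
python3 - <<'E'
from h import *
c=shot('wrist','w19.png'); shot('scene','s19.png');s=r.observe(); print(s['eef_pos'],s['tcp_rot'],s['width'],s['force'],s['wrist_torque'])
# predicted locked ears and hinge
Q=R.from_euler('xyz',[180,0,-12.3],degrees=True); o=np.array([641.3,-151.7,161])
for n,t in dict(earL=(-34,-8,24),earR=(34,-8,24),hingeL=(-16,-8,-7),hingeR=(16,-8,-7),blk=(0,7,-36)).items(): print(n,proj(c,Q.apply(t)+o).round(1)-[240,150])
E
python3 z.py w19.png z26.png 240 150 160 120 5;python3 z.py s19.png z27.png 200 100 120 100 6
```

```text
[ 642.0817796  -148.17500825  233.76029537] [ 1.79924665e+02  5.58525390e-02 -1.23554091e+01] 42.31668226059892 [0.03484245 0.31252232 0.29919042] [-0.04656228 -0.0181022  -0.04525888]
earL [[33.1 43.7]]
earR [[121.7  43.6]]
hingeL [[53.9 55.9]]
hingeR [[100.8  55.8]]
blk [[77.3 93.3]]
```

View pics/z26.png

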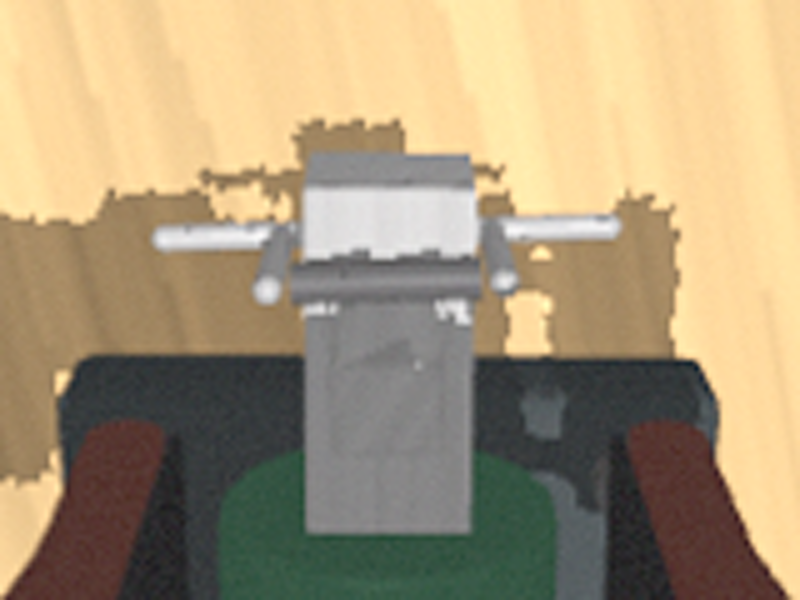

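View pics/z27.png

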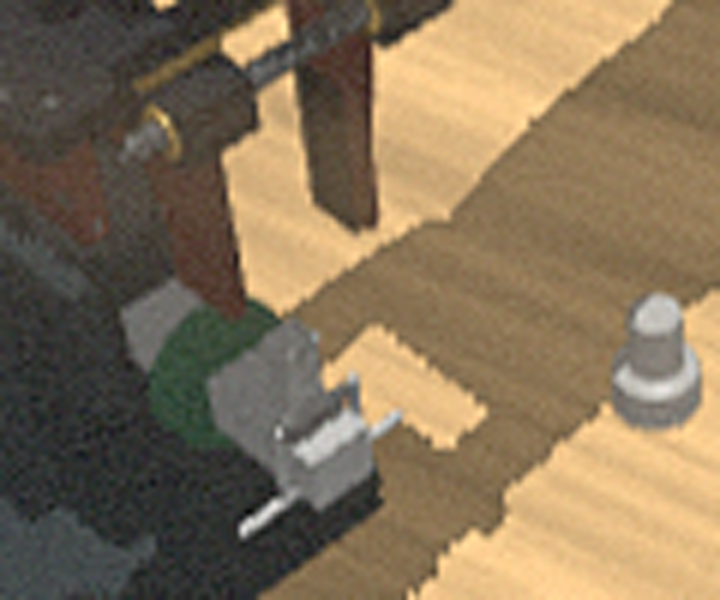

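```bash
python3 - <<'E'
from h import *
print(r.close_job(), r.observe()['time_s'])
E
```

```text
the job is handed in; nothing more can be done
the job is handed in; nothing more can be done
```

The hitch pin is home in the bar's cross hole with its loop snapped in under the bar. I let go and handed the job in at about 20.6 s; no verdict was reported.

- **Pin:** I took it from the middle rack hole and lowered it into the cross hole in small steps, with little resistance. The flange met the bar at about 5–6 N, at the height the grasp predicted. The picture then showed the loop still up and toward the free end.
- **Loop:** I pushed it down with the fingers astride the bar, drew it in under the bar and lifted away. The tool force peaked at about 9–10 N in the readings I took.
- **Last checks:**
  - The final pictures show the pin upright.
  - Both ears of the loop are below the bar, close to the computed locked position (within about 2 mm), and the loop is centred on the bar.
  - The fingers are open, about 37 mm above the pin, and the tool force is near zero.
- **Small disagreements:** The pin sits turned by about 1.6° against the bar. My two estimates of the hole's position along the bar differed by about 0.7 mm.
- **Not checked:** I did not take a final picture of the other loose items. I noticed no contact with any of them.

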